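# Load brake pads on the sloped rack

## Robot

A 6-joint arm with a two-finger parallel gripper is mounted at the origin on the work surface. World frame = base frame: x ahead of the robot, y to its left, z up, the work surface at z = 0. Lengths are in m, angles in rad, forces in N, time in s.
With the tool pointing down it reaches from about 0.275 to 1 m from the base axis. Payload 8.4 kg.
Tool frame: the origin (TCP) lies between the finger pads; the fingertips stand 22 mm ahead of it and the grasp point (between the pads) lies 3 mm ahead of it; x points along the fingers, y is the direction in which the jaws open and shut, and the axes are right-handed (so a half turn about x gives the same grasp; the last joint's range is limited). The gripper opens to 85 mm and grips with 20 to 120 N. Pads are 22 mm wide; open, the fingers measure 114 mm over their backs; the gripper's body (76 mm by 85 mm) begins 54 mm behind the grasp point. The pads swing forward as they close: fully open they stand 13 mm farther back than shut.
Start: joints at [1.189, 0.353, 1.633, -0, 1.155, -0.002], TCP at [0.232, 0.58, 0.224] pointing down, gripper open.
Joint ranges: [-2.63, 2.63], [-0.92, 2.1], [0.06, 2.66], [-1.3, 4.44], [0, 2.69], [-3.02, 3.02]. Speed limits (rad/s): [2.22, 2.22, 2.79, 3.14, 3.14, 3.14].

## Interface

Orientations are given as [roll, pitch, yaw] about the fixed x, y, z axes, in that order (R = Rz(yaw) Ry(pitch) Rx(roll)).
In Python, from rig import manip, vision, job_done gives the robot as it stands.
- The arm moves only by the shell command python3 -m crank 'ROWS' [OPENING] [FORCE]. ROWS is JSON, a list of rows, each an object of numbers: "x", "y", "z": the shift along the tool's x, y, z in mm; "ax", "ay", "az": the turn, a rotation vector about the tool's x, y, z in degrees. A call has 1 to 12 rows; each row shifts and turns the commanded pose from where the row before left it, along the tool's axes as they then stand; what a row does not reach is not made up. A row lasts 1/12 s, in which the tool goes at most 41.7 mm and 7.16 degrees, less where a joint would pass 70% of its speed; a pose out of reach is approached as far as the arm can. A call is refused whole if a number of a shift passes 41.7 or a number of a turn 7.16, either way. A call with a gripper value outside its range is refused whole. OPENING is the finger opening in mm, from 0 to 85.4, set as the call begins (- or left out, the last holds). The fingers move at their own pace and stop on an object; FORCE is the grip in N (left out, the last holds). Time passes only in rows, so rows that do not move let the fingers close. It gives the time, the measured TCP pose, the force and the opening at its end, in the units of the state.
- manip.read_state(): the state, without advancing time (a new reading comes with each control period).
- vision.snapshot(name): name is "side" or "top"; returns a dict with "pixels" (400x640x3 uint8, red, green, blue), "z_map" (400x640 float32, m along the optical axis (not along the pixel's ray), 0 where there is no reading), "fx", "fy", "cx", "cy" (pixels), "dist_coeffs" ([k1, k2, p1, p2, k3] as OpenCV has them; the pictures are not rectified), "xyz" and "attitude" of the camera in the world. Camera axes: x right, y up, looking along -z (the intrinsics and any distortion apply to the point x, -y, -z); pixel columns grow to the right and rows downward; lengths in m; the calibration is good to about 2 mm. A picture is of the moment at which its call begins.
- job_done(): hands the job in, once; it reports no verdict.
The state is a dict: "clock": time; "joint_pos": joint angles; "joint_vel": joint speeds; "joint_efforts": joint torques, N m; "eef_pos": TCP position; "orientation": TCP orientation; "force": force on the tool from outside, world axes, zero at the start; "moment": the same for the moment, N m; "gripper_width": finger opening in m.
Only numpy, scipy, OpenCV 4.12 (cv2) and the standard library are available. Lean on these libraries where they do the work, as an engineer would, in place of code of your own. Each camera call takes 0.05 s, during which the arm holds its last target. There are 200 camera calls.

## Task

Get the three brake pads ready on the sloped rack, stacked one in front of the other like tiles on a ledge: first push the red pad, already leaning there, fully home so that it lies flat against the backstop; then take the blue pad off its hooks and stack it flat against the red one, then the yellow pad flat against the blue one. Each pad stands with its long edge on the sloped floor, between the side cheeks, holes at the top, with no gap behind it. Do not drop a pad on the bench, and leave the spray can, the jar, the bottle and the wrench where they are.

Things in the scene. Friction and masses are not known exactly. Their poses are not given: they have to be found in the camera images.
- ledge: Sloped steel ledge of the rack, fixed. Origin: middle of the inner corner of floor and backstop, 40 mm above the bench. x: along the floor to the backstop (away from the robot, 20 deg downhill); z: up the backstop, which leans 20 deg away. Floor x -105 to 0 mm; backstop 50 mm high; green cheeks' inner faces at y=+-70, 20 mm high; front open. Stacked pads' axes are parallel to these.
- ledge_front (a point): Middle of the floor's open front edge (ledge x=-105 mm), 76 mm above the bench. Friction keeps a pad's foot where it is put (it must be pushed to slide down the floor), but a pad left standing free tips back until its top touches what is behind. Stacked pads' origins come at ledge x=-7.5, -22.5, -37.5 mm, z=0.
- stand: Fixed hook stand: dark steel base 100 x 270 x 12 mm; four upright 8 mm posts at x=0, y=-122, -34, 34, 122 mm. Origin on the bench in the post line, x away from the robot. At 139.5 mm height a 6 mm prong runs from each post 50 mm to -x, its end bent up 6 mm (over 4 mm): lift a pad 8 to 12 mm to clear it. A pad hangs on each pair of prongs (y near -78 and 78), backplate about 28 mm before the posts; open between a pair's posts.
- pad_red: Red brake pad, 114 wide (y) x 58 high (z) x 15 mm thick (x), 0.36 kg. Origin: middle of the lower edge, mid-thickness. Rear 6 mm (x 1.5 to 7.5): red backplate, full size; front 9 mm: dark lining, y -34 to 34, full height. Slots at y=+-44, 13 wide, z 32.5 to 52.5. Starts leaning on the ledge, foot 20 mm short of the backstop, top touching it.
- pad_blue: Blue brake pad, 114 wide (y) x 58 high (z) x 15 mm thick (x), 0.36 kg. Origin: middle of the lower edge, mid-thickness. Rear 6 mm (x 1.5 to 7.5): blue backplate, full size; front 9 mm: dark lining, y -34 to 34, full height. Slots at y=+-44, 13 wide, z 32.5 to 52.5. Starts hung on two prongs by its holes, upright, foot 90 mm above the bench, lining (-x) to the robot.
- pad_yellow: Yellow brake pad, 114 wide (y) x 58 high (z) x 15 mm thick (x), 0.36 kg. Origin: middle of the lower edge, mid-thickness. Rear 6 mm (x 1.5 to 7.5): yellow backplate, full size; front 9 mm: dark lining, y -34 to 34, full height. Slots at y=+-44, 13 wide, z 32.5 to 52.5. Starts hung on two prongs by its holes, upright, foot 90 mm above the bench, lining (-x) to the robot.
- can: Bystander: upright green and white spray can, 56 mm diameter, 190 mm high, loose, between stand and rack. Origin: centre of its underside.
- jar: Bystander: grey jar with red cap, 68 mm diameter, 75 mm high, loose, on the far left of the rack. Origin: centre of its underside.
- bottle: Bystander: white bottle with black cap, 68 mm diameter, 160 mm high, loose, beyond and right of the rack. Origin: centre of its underside.
- wrench: Bystander: steel wrench 170 mm long, lying flat on the bench nearer the robot. Origin: underside of its middle, x along its length.
Mind the look-alikes: they are no part of the job. What is meant by the pad_yellow is not purple, and is the smaller of those in its own colour.

How it is judged:
On the way, in this order (a step that is already met when the one before it is completed fails the run):
1. the red pad lies flat against the backstop (x of pad_red in the frame of ledge between -0.012 and -0.003 m and z of pad_red in the frame of ledge between -0.004 and 0.006 m and y of pad_red in the frame of ledge between -0.018 and 0.018 m and angle between the z axis of pad_red and the z axis of ledge, either way round below 0.11 rad and angle between the y axis of pad_red and the y axis of ledge, either way round below 0.11 rad and linear speed of pad_red below 0.02 m/s), for 0.2 s.
2. the blue pad is stacked flat against the red one (all of step 1 and x of pad_blue in the frame of ledge between -0.027 and -0.018 m and z of pad_blue in the frame of ledge between -0.004 and 0.006 m and y of pad_blue in the frame of ledge between -0.018 and 0.018 m and angle between the z axis of pad_blue and the z axis of ledge, either way round below 0.11 rad and angle between the y axis of pad_blue and the y axis of ledge, either way round below 0.11 rad and linear speed of pad_blue below 0.02 m/s), for 0.2 s.
3. the yellow pad is stacked flat against the blue one (all of step 2 and x of pad_yellow in the frame of ledge between -0.042 and -0.033 m and z of pad_yellow in the frame of ledge between -0.004 and 0.006 m and y of pad_yellow in the frame of ledge between -0.018 and 0.018 m and angle between the z axis of pad_yellow and the z axis of ledge, either way round below 0.11 rad and angle between the y axis of pad_yellow and the y axis of ledge, either way round below 0.11 rad and linear speed of pad_yellow below 0.02 m/s), for 0.2 s.
At the end, for the whole second after the job is handed in: At rest on the sloped floor: red flat against the backstop, blue against red, yellow against blue; each within 4.5 mm of its place along the floor, 18 mm of the middle, foot on the floor (+6/-4 mm), within 0.11 rad of parallel to the ledge (all of step 3); the robot touches nothing.
It fails at once if a pad dropped on the bench (height (world z) of any of pad_red, pad_blue, pad_yellow below 0.02 m).
It fails at once if a bystander shifted by more than 25 mm or tipped over (distance of any of can, jar, bottle, wrench from where it was at the start of the episode above 0.025 m or angle between any of can, jar, bottle's own z axis and vertical above 0.4 rad).
It also fails if it takes over 72 s, if anything falls off the work surface, if the arm or the gripper's body presses on something with over 40 N, if the wrist force passes 120 N, or if a joint passes its speed limit or range.

## Working session

There is one attempt and no reset: what is moved stays moved. The work goes in short steps, Python scripts to look and compute and a shell command to move; the robot and the scene stay as the last step left them, time stands still between calls to the robot, and variables do not carry over. Pictures are saved under pics/ and viewed, about 8 in all and at most 12, crops included, and the job is handed in when it is done.

```bash
ls; mkdir -p pics; cat > h.py <<'E'
import numpy as np, cv2
from rig import manip, vision
from scipy.spatial.transform import Rotation as R
def snap(n,save=None):
    s=vision.snapshot(n)
    if save: cv2.imwrite('pics/'+save,s['pixels'][:,:,::-1])
    return s
def cloud(s):
    h,w=s['z_map'].shape
    v,u=np.mgrid[:h,:w]
    K=np.array([[s['fx'],0,s['cx']],[0,s['fy'],s['cy']],[0,0,1.]])
    p=cv2.undistortPoints(np.stack([u,v],-1).reshape(-1,1,2).astype(np.float64),K,np.array(s['dist_coeffs'],float)).reshape(h,w,2)
    z=s['z_map']
    c=np.stack([p[...,0]*z,-p[...,1]*z,-z],-1)
    r=np.array(s['attitude'],float)
    M=r if r.shape==(3,3) else R.from_euler('xyz',r).as_matrix()
    P=c@M.T+np.array(s['xyz']); P[z==0]=np.nan
    return P
E
python3 - <<'E'
from h import *
for n in('side','top'):
    s=snap(n,n+'0.png'); print(n,s['xyz'],s['attitude'],s['fx'],s['dist_coeffs'],(s['z_map']>0).mean())
print(manip.read_state())
E
```

```text
pics
side [-0.22791304 -1.00612912  1.01765999] [ 0.94013037  0.01001658 -0.61913608] 469.77640893800964 [-0.10507424  0.          0.          0.          0.        ] 0.9956953125
top [0.44951198 0.04410222 1.34481316] [ 0.05298195 -0.02303478 -1.59632377] 485.9267447892361 [-0.08782562  0.          0.          0.          0.        ] 0.99584375
{'clock': 0.1, 'joint_pos': array([ 1.18860260e+00,  3.53591242e-01,  1.63405798e+00, -2.99140172e-07,
        1.15518151e+00, -2.38474044e-03]), 'joint_vel': array([-0.0005959 , -0.00218449, -0.0013887 ,  0.0006493 ,  0.00212806,
        0.0010538 ]), 'joint_efforts': array([ 2.07053286e-03, -6.06356764e+01, -3.42821288e+01,  2.97437127e-04,
        3.81217949e-03, -2.87317370e-06]), 'eef_pos': array([0.23154551, 0.58006478, 0.2237298 ]), 'orientation': array([-1.57296014,  1.56955825, -1.952769  ]), 'force': array([-0.31597926, -0.54371033,  0.44124089]), 'moment': array([-0.05145815, -0.01988332,  0.04912387]), 'gripper_width': 0.08532467493464367}
```

View pics/side0.png

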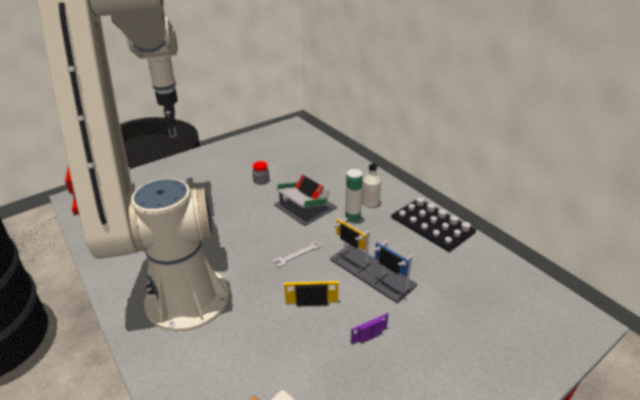

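View pics/top0.png

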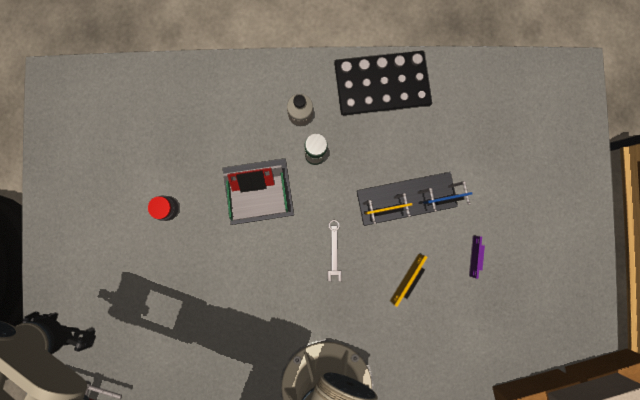

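Side: rack around (305,195), yellow hung left (352,235) and blue right (392,258), with larger yellow and purple decoys standing at (312,293) and (370,328). Top: rack 223–293 × 160–223, pads on the stand at (388,209) and (447,198).

```bash
python3 - <<'E'
from h import *
s=snap('top');P=cloud(s);im=s['pixels'];hsv=cv2.cvtColor(im,cv2.COLOR_RGB2HSV).astype(int)
H,S,V=hsv[...,0],hsv[...,1],hsv[...,2]
v,u=np.mgrid[:400,:640]
def box(a,b,c,d): return (u>=a)&(u<=b)&(v>=c)&(v<=d)
def rep(n,m):
    q=P[m];q=q[~np.isnan(q[:,0])]
    r=cv2.minAreaRect((q[:,:2]*1000).astype(np.float32))
    print(n,len(q),'mean',q.mean(0).round(4),'z',np.percentile(q[:,2],[1,50,99]).round(3),'rect',np.round(r[0],1),np.round(r[1],1),round(r[2],1))
    return q
print('table',np.nanmedian(P[250:300,520:600,2]))
yel=(H>15)&(H<35)&(S>120)&(V>90); blu=(H>95)&(H<130)&(S>120)&(V>50); red=((H<8)|(H>172))&(S>130)&(V>60)
rep('yellow',yel&box(355,420,190,225)&(P[...,2]>.13)); rep('blue',blu&box(420,480,180,215)&(P[...,2]>.13))
rep('redpad',red&box(220,295,155,200))
grn=(H>50)&(H<90)&(S>80)
rep('cheekL',grn&box(220,245,160,225)&(P[...,2]>.04));rep('cheekR',grn&box(275,298,155,225)&(P[...,2]>.04))
# white floor fit
fl=(S<40)&(V>120)&box(232,286,192,222)
q=rep('floor',fl); A=np.c_[q[:,:2],np.ones(len(q))]; c,*_=np.linalg.lstsq(A,q[:,2],rcond=None); print('plane',c,'slopedeg',np.degrees(np.arctan(np.hypot(*c[:2]))),'downhill yaw',np.degrees(np.arctan2(-c[1],-c[0])))
# posts/prongs: z>0.12 non coloured near stand
m=box(355,480,175,225)&(P[...,2]>.125)&~yel&~blu; rep('prongs',m)
for n,b in(('bottle',box(285,315,90,126)),('can',box(300,330,130,165)),('jar',box(140,180,195,222)),('wrench',box(325,345,215,285))):
    rep(n,b&(P[...,2]>(.05 if n!='wrench' else .004)))
base=box(350,465,170,226)&(P[...,2]>.006)&(P[...,2]<.02); rep('base',base)
cv2.imwrite('pics/crop1.png',np.hstack([cv2.resize(im[150:230,215:300],None,fx=4.5,fy=4.5,interpolation=2),cv2.resize(im[165:232,350:480],(400,360),interpolation=2)])[:,:,::-1])
E
```

```text
table -0.0004256415147140258
yellow 126 mean [ 0.4818 -0.1607  0.1479] z [0.14  0.148 0.153] rect [ 481.6 -160.9] [  7.7 114. ] 10.3
blue 117 mean [ 0.5044 -0.3098  0.1479] z [0.143 0.148 0.152] rect [ 504.8 -312.9] [  7.3 111. ] 9.7
redpad 327 mean [0.5713 0.1885 0.0768] z [0.05  0.076 0.099] rect [569.2 191.7] [ 42.5 119.3] 7.2
cheekL 96 mean [0.5177 0.2477 0.0765] z [0.06  0.076 0.094] rect [517.3 248. ] [99.2  6.5] 7.6
cheekR 74 mean [0.5347 0.1027 0.0784] z [0.059 0.078 0.095] rect [534.9 102.8] [99.8  5. ] 7.5
floor 1362 mean [0.5006 0.173  0.0593] z [-0.003  0.064  0.079] rect [496.4 172.3] [143.   79.9] 88.4
plane [ 0.23773982  0.08351862 -0.0741526 ] slopedeg 14.143143567161054 downhill yaw -160.64349191608073
prongs 431 mean [ 0.4936 -0.2419  0.1444] z [0.127 0.145 0.153] rect [ 496. -241.] [ 60.8 258.1] 10.1
bottle 604 mean [0.7447 0.0564 0.116 ] z [0.054 0.113 0.164] rect [753.1  56.8] [66.2 64.7] 55.9
can 544 mean [0.6325 0.0196 0.1717] z [0.057 0.189 0.196] rect [638.2  18.1] [53.6 54.5] 87.1
jar 458 mean [0.5005 0.4294 0.0732] z [0.051 0.075 0.082] rect [501.2 431. ] [58.2 60.7] 55.6
wrench 484 mean [ 0.3728 -0.0284  0.0076] z [0.004 0.007 0.014] rect [378.7 -30.8] [ 55.3 183.9] 88.4
base 2844 mean [ 0.5155 -0.2319  0.0121] z [0.006 0.012 0.018] rect [ 512.6 -237.4] [322.  156.2] 88.8
```

View pics/crop1.png

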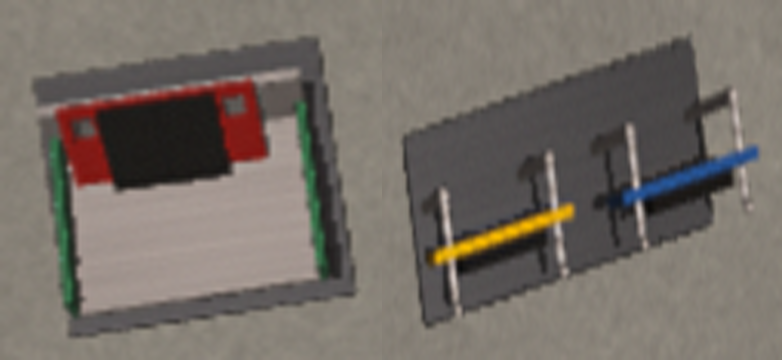

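```bash
cat >> h.py <<'E'
def pose(st=None):
    st=st or manip.read_state(); return np.array(st['eef_pos']),R.from_euler('xyz',st['orientation'])
def go(p,Rt,N,frm=None):
    """N equal rows from frm (default measured) to target; returns row"""
    p0,R0=frm or pose()
    r=(R0.inv()*Rt).as_rotvec()
    A=sum(R.from_rotvec(r*k/N).as_matrix() for k in range(N))
    d=np.linalg.solve(A,R0.inv().apply(np.array(p)-p0)*1000)
    print('N',N,'shift',d.round(1),'turn',np.degrees(r/N).round(2))
def ax(x,y): # rotation from tool x, y axes
    x=np.array(x,float);x/=np.linalg.norm(x);y=np.array(y,float);y-=x*(x@y);y/=np.linalg.norm(y)
    return R.from_matrix(np.c_[x,y,np.cross(x,y)])
E
python3 - <<'E'
from h import *
s=snap('top');P=cloud(s);hsv=cv2.cvtColor(s['pixels'],cv2.COLOR_RGB2HSV).astype(int);H,S,V=hsv[...,0],hsv[...,1],hsv[...,2]
a=np.radians(7.4);e=np.array([np.cos(a),np.sin(a)]);l=np.array([-e[1],e[0]])
D=(P[...,:2]-[.5261,.1754])@e*1000; L=(P[...,:2]-[.5261,.1754])@l*1000; Z=P[...,2]*1000
red=((H<8)|(H>172))&(S>130)&(V>60)
grn=(H>50)&(H<90)&(S>80)
near=(abs(L)<100)&(abs(D)<110)
for lo in range(-80,81,8):
    m=near&(abs(L)<45)&(D>=lo)&(D<lo+8)
    print(lo+4,m.sum(),'z',np.percentile(Z[m],[10,50,90]).round(1),'V',np.median(V[m]))
m=near&(D<0)&(D>-40)&(abs(L)<60)
q=P[m]; n=len(q); A=np.c_[D[m],L[m],np.ones(n)]; c=np.linalg.lstsq(A,Z[m],rcond=None)[0]; print('floor',c, 'D at z=40 w/ slope 20:', (np.median(Z[m]+D[m]*np.tan(np.radians(20)))-40)/np.tan(np.radians(20)))
m=near&red; print('red L',np.percentile(L[m],[1,99]),'D',np.percentile(D[m],[1,99]),'z',np.percentile(Z[m],[1,99]))
for nm,k in(('Lc',L>40),('Rc',L<-40)):
    m=near&grn&k&(Z>50); print(nm,'L',np.percentile(L[m],[2,50,98]),'D',np.percentile(D[m],[1,99]),[np.median(L[m&(abs(D-t)<12)]).round(1) for t in(-30,0,30)])
p,Rt=pose();print(Rt.as_matrix().round(3))
E
```

```text
-76 95 z [-2.8  0.5  4.4] V 137.0
-68 95 z [-2.7  0.6  4.9] V 136.0
-60 99 z [ 5.2  8.6 11.7] V 92.0
-52 129 z [ 8.3 73.5 77.8] V 130.0
-44 104 z [70.2 72.9 76.5] V 164.0
-36 104 z [67.5 70.2 73.2] V 164.0
-28 102 z [63.8 67.6 70.7] V 165.0
-20 101 z [61.5 64.4 68.1] V 165.0
-12 100 z [58.4 62.3 65.9] V 165.0
-4 95 z [54.9 58.5 61.9] V 166.0
4 100 z [52.2 55.7 59.3] V 165.0
12 100 z [49.5 52.4 56.2] V 162.0
20 113 z [50.9 60.  66.8] V 30.0
28 114 z [55.7 69.1 74.6] V 30.0
36 113 z [65.1 78.4 84.3] V 30.0
44 114 z [73.  86.9 92.4] V 30.0
52 121 z [ 70.9  95.8 101.3] V 30.0
60 100 z [89.7 95.6 99.2] V 90.5
68 54 z [83.3 88.7 92.9] V 141.0
76 17 z [ 5.5  9.1 14.6] V 104.0
84 87 z [ 5.1  9.1 12.6] V 85.0
floor [-3.60228109e-01  4.08239718e-03  5.74247335e+01] D at z=40 w/ slope 20: 47.806719589781714
red L [-48.83804377  64.59352908] D [24.23725937 65.37173469] z [50.70795846 97.91569261]
Lc L [70.26440508 72.66571476 76.20894896] D [-46.63406846  50.92545701] [np.float64(72.0), np.float64(72.9), np.float64(72.3)]
Rc L [-75.51496991 -73.22773391 -70.76884949] D [-50.38292564  49.35838622] [np.float64(-73.2), np.float64(-73.2), np.float64(-73.5)]
[[-0.     0.371  0.929]
 [-0.001  0.929 -0.371]
 [-1.    -0.001  0.   ]]
```

```bash
cat >> h.py <<'E'
a=np.radians(7.4);e=np.array([np.cos(a),np.sin(a),0]);l=np.array([-e[1],e[0],0]);up=np.array([0,0,1.])
c20,s20=np.cos(np.radians(20)),np.sin(np.radians(20))
ex=c20*e-s20*up; ez=s20*e+c20*up; O=np.array([.5735,.1816,.040])
def led(x,y,z): return O+(ex*x+l*y+ez*z)/1000
def inled(p): d=(np.array(p)-O)*1000; return np.array([d@ex,d@l,d@ez]).round(1)
def tilt(t): t=np.radians(t); return -(np.sin(t)*e+np.cos(t)*up)
RP=ax(tilt(12),l)   # push orientation
E
python3 - <<'E'
from h import *
t=RP.as_matrix()[:,0]
pre=led(-65,8,6)-t*.022
go(pre-t*.08,RP,20)
print('pre tcp',pre)
E
```

```text
N 20 shift [  1.2 -17.6  18.2] turn [-1.45  0.59 -0.15]
pre tcp [0.51846933 0.18251995 0.08938871]
```

```bash
r='{"x":1.2,"y":-17.6,"z":18.2,"ax":-1.45,"ay":0.59,"az":-0.15}'; 
python3 -m crank '[{"x":1.2,"y":-17.6,"z":18.2,"ax":-1.45,"ay":0.59,"az":-0.15},{"x":1.2,"y":-17.6,"z":18.2,"ax":-1.45,"ay":0.59,"az":-0.15},{"x":1.2,"y":-17.6,"z":18.2,"ax":-1.45,"ay":0.59,"az":-0.15},{"x":1.2,"y":-17.6,"z":18.2,"ax":-1.45,"ay":0.59,"az":-0.15},{"x":1.2,"y":-17.6,"z":18.2,"ax":-1.45,"ay":0.59,"az":-0.15},{"x":1.2,"y":-17.6,"z":18.2,"ax":-1.45,"ay":0.59,"az":-0.15},{"x":1.2,"y":-17.6,"z":18.2,"ax":-1.45,"ay":0.59,"az":-0.15},{"x":1.2,"y":-17.6,"z":18.2,"ax":-1.45,"ay":0.59,"az":-0.15},{"x":1.2,"y":-17.6,"z":18.2,"ax":-1.45,"ay":0.59,"az":-0.15},{"x":1.2,"y":-17.6,"z":18.2,"ax":-1.45,"ay":0.59,"az":-0.15}]' 30
python3 -m crank '[{"x":1.2,"y":-17.6,"z":18.2,"ax":-1.45,"ay":0.59,"az":-0.15},{"x":1.2,"y":-17.6,"z":18.2,"ax":-1.45,"ay":0.59,"az":-0.15},{"x":1.2,"y":-17.6,"z":18.2,"ax":-1.45,"ay":0.59,"az":-0.15},{"x":1.2,"y":-17.6,"z":18.2,"ax":-1.45,"ay":0.59,"az":-0.15},{"x":1.2,"y":-17.6,"z":18.2,"ax":-1.45,"ay":0.59,"az":-0.15},{"x":1.2,"y":-17.6,"z":18.2,"ax":-1.45,"ay":0.59,"az":-0.15},{"x":1.2,"y":-17.6,"z":18.2,"ax":-1.45,"ay":0.59,"az":-0.15},{"x":1.2,"y":-17.6,"z":18.2,"ax":-1.45,"ay":0.59,"az":-0.15},{"x":1.2,"y":-17.6,"z":18.2,"ax":-1.45,"ay":0.59,"az":-0.15},{"x":1.2,"y":-17.6,"z":18.2,"ax":-1.45,"ay":0.59,"az":-0.15},{}]'
python3 - <<'E'
from h import *
t=RP.as_matrix()[:,0]
pre=led(-65,8,6)-t*.022
go(pre,RP,4)
print(inled(pose()[0]), RP.inv().apply(ex))
s=snap('side','s1.png');cv2.imwrite('pics/s1c.png',cv2.resize(s['pixels'][130:300,230:450],None,fx=3.4,fy=3.4,interpolation=2)[:,:,::-1])
E
```

```text
clock: 1.03
eef_pos: [0.3603, 0.3623, 0.2052]
orientation: [-3.021, 1.464, 3.137]
force: [0.5, 0.1, 0.1]
gripper_width: 0.0302
N 4 shift [ 23.2 -43.5  44.8] turn [-3.62  1.45 -0.39]
[-233.3  206.6   90.9] [1.39173101e-01 9.75358008e-18 9.90268069e-01]validation failed for argument at $[10...
```

View pics/s1c.png

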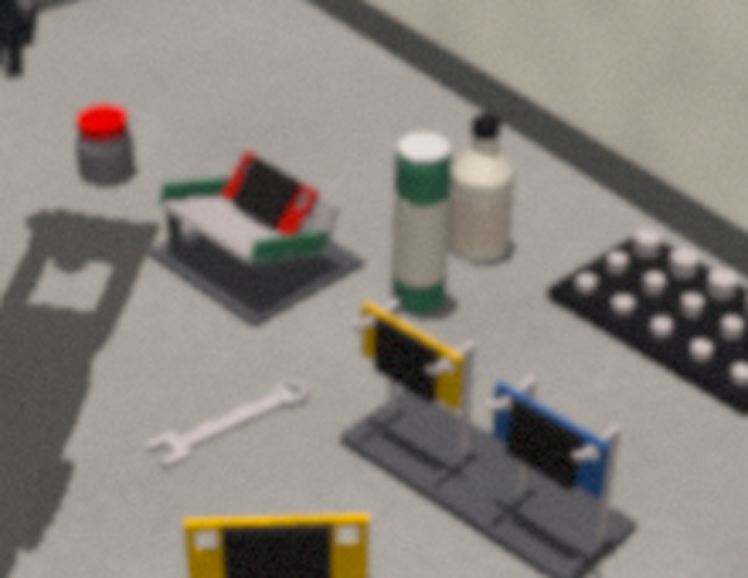

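The empty row was refused, so only the first half of the move ran. The picture shows red leaning on the rack (270,195) and both pads on their hooks. I'll send the second half now.

```bash

python3 -m crank '[{"x":1.2,"y":-17.6,"z":18.2,"ax":-1.45,"ay":0.59,"az":-0.15},{"x":1.2,"y":-17.6,"z":18.2,"ax":-1.45,"ay":0.59,"az":-0.15},{"x":1.2,"y":-17.6,"z":18.2,"ax":-1.45,"ay":0.59,"az":-0.15},{"x":1.2,"y":-17.6,"z":18.2,"ax":-1.45,"ay":0.59,"az":-0.15},{"x":1.2,"y":-17.6,"z":18.2,"ax":-1.45,"ay":0.59,"az":-0.15},{"x":1.2,"y":-17.6,"z":18.2,"ax":-1.45,"ay":0.59,"az":-0.15},{"x":1.2,"y":-17.6,"z":18.2,"ax":-1.45,"ay":0.59,"az":-0.15},{"x":1.2,"y":-17.6,"z":18.2,"ax":-1.45,"ay":0.59,"az":-0.15},{"x":1.2,"y":-17.6,"z":18.2,"ax":-1.45,"ay":0.59,"az":-0.15},{"x":1.2,"y":-17.6,"z":18.2,"ax":-1.45,"ay":0.59,"az":-0.15},{"x":0}]'
python3 - <<'E'
from h import *
t=RP.as_matrix()[:,0]
pre=led(-65,8,6)-t*.022
go(pre,RP,4)
print(inled(pose()[0]))
E
```

```text
N 4 shift [ 23.2 -42.8  44.2] turn [-3.6   1.46 -0.36]
[-231.5  203.4   90.9]validation failed for argument at $[10...
```

```bash

python3 -m crank '[{"x":1.2,"y":-17.6,"z":18.2,"ax":-1.45,"ay":0.59,"az":-0.15},{"x":1.2,"y":-17.6,"z":18.2,"ax":-1.45,"ay":0.59,"az":-0.15},{"x":1.2,"y":-17.6,"z":18.2,"ax":-1.45,"ay":0.59,"az":-0.15},{"x":1.2,"y":-17.6,"z":18.2,"ax":-1.45,"ay":0.59,"az":-0.15},{"x":1.2,"y":-17.6,"z":18.2,"ax":-1.45,"ay":0.59,"az":-0.15},{"x":1.2,"y":-17.6,"z":18.2,"ax":-1.45,"ay":0.59,"az":-0.15},{"x":1.2,"y":-17.6,"z":18.2,"ax":-1.45,"ay":0.59,"az":-0.15},{"x":1.2,"y":-17.6,"z":18.2,"ax":-1.45,"ay":0.59,"az":-0.15},{"x":1.2,"y":-17.6,"z":18.2,"ax":-1.45,"ay":0.59,"az":-0.15},{"x":1.2,"y":-17.6,"z":18.2,"ax":-1.45,"ay":0.59,"az":-0.15}]'
python3 -m crank '[{"x":0,"y":0,"z":0,"ax":0,"ay":0,"az":0}]' 
python3 - <<'E'
from h import *
t=RP.as_matrix()[:,0]
pre=led(-65,8,6)-t*.022
go(pre,RP,4)
print(inled(pose()[0]))
E
```

```text
clock: 1.92
eef_pos: [0.5361, 0.1846, 0.167]
orientation: [3.136, 1.36, -3.018]
force: [0.4, 0.4, 0.3]
gripper_width: 0.0298
clock: 2.0
eef_pos: [0.5382, 0.183, 0.1661]
orientation: [-3.141, 1.361, -3.014]
force: [-0.9, 0.2, 0.6]
gripper_width: 0.0296
N 4 shift [19.8  0.5 -0.8] turn [-0.03 -0.01 -0.  ]
[-75.8   6.  106.6]
```

```bash

python3 -m crank '[{"x":19.8,"y":0.5,"z":-0.8,"ax":0,"ay":0,"az":0},{"x":19.8,"y":0.5,"z":-0.8,"ax":0,"ay":0,"az":0},{"x":19.8,"y":0,"z":-0.8,"ax":0,"ay":0,"az":0},{"x":19.8,"y":0,"z":-0.8,"ax":0,"ay":0,"az":0},{"x":0,"y":0,"z":0,"ax":0,"ay":0,"az":0}]'
python3 -m crank '[{"x":0.6,"y":0,"z":4,"ax":0,"ay":0,"az":0},{"x":0.6,"y":0,"z":4,"ax":0,"ay":0,"az":0},{"x":0.6,"y":0,"z":4,"ax":0,"ay":0,"az":0},{"x":0.6,"y":0,"z":4,"ax":0,"ay":0,"az":0},{"x":0.6,"y":0,"z":4,"ax":0,"ay":0,"az":0},{"x":0.6,"y":0,"z":4,"ax":0,"ay":0,"az":0},{"x":0.6,"y":0,"z":4,"ax":0,"ay":0,"az":0},{"x":0.6,"y":0,"z":4,"ax":0,"ay":0,"az":0}]'
python3 - <<'E'
from h import *
t=RP.as_matrix()[:,0]
p=pose()[0];print(inled(p),'tip',inled(p+t*.022))
s=snap('side','s2.png');cv2.imwrite('pics/s2c.png',cv2.resize(s['pixels'][150:230,260:360],None,fx=6,fy=6,interpolation=2)[:,:,::-1])
E
```

```text
clock: 2.42
eef_pos: [0.5123, 0.1835, 0.0874]
orientation: [-3.141, 1.354, -3.013]
force: [-1.0, 0.3, 0.1]
gripper_width: 0.0302
clock: 3.08
eef_pos: [0.5463, 0.188, 0.079]
orientation: [3.136, 1.361, -3.019]
force: [-0.1, 0.9, 0.3]
gripper_width: 0.0298
[-38.    9.8  27.7] tip [-34.9   9.8   6. ]
```

View pics/s2c.png

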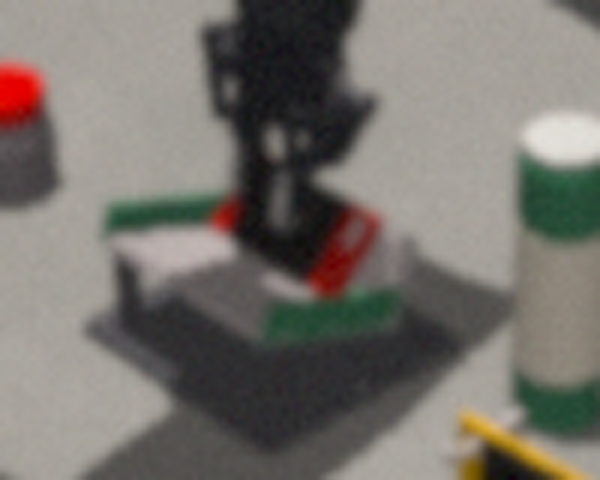

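The fingers are in front of red's lining, with almost no force yet. I'll keep pushing gently.

```bash

python3 -m crank '[{"x":0.4,"y":0,"z":3,"ax":0,"ay":0,"az":0},{"x":0.4,"y":0,"z":3,"ax":0,"ay":0,"az":0},{"x":0.4,"y":0,"z":3,"ax":0,"ay":0,"az":0},{"x":0,"y":0,"z":0,"ax":0,"ay":0,"az":0}]'
python3 -m crank '[{"x":0.2,"y":0,"z":1.5,"ax":0,"ay":0,"az":0},{"x":0,"y":0,"z":0,"ax":0,"ay":0,"az":0}]'
python3 - <<'E'
from h import *
t=RP.as_matrix()[:,0]
p=pose()[0];print(inled(p),'tip',inled(p+t*.022))
E
python3 -m crank '[{"x":0.2,"y":0,"z":1.5,"ax":0,"ay":0,"az":0},{"x":0,"y":0,"z":0,"ax":0,"ay":0,"az":0}]'
python3 -m crank '[{"x":0.2,"y":0,"z":1.5,"ax":0,"ay":0,"az":0},{"x":0,"y":0,"z":0,"ax":0,"ay":0,"az":0}]'
python3 - <<'E'
from h import *
t=RP.as_matrix()[:,0]
p=pose()[0];print(inled(p),'tip',inled(p+t*.022))
E
```

```text
clock: 3.47
eef_pos: [0.5518, 0.1887, 0.0765]
orientation: [3.138, 1.354, -3.017]
force: [-10.2, -1.7, 11.0]
gripper_width: 0.0301
clock: 3.63
eef_pos: [0.5519, 0.1887, 0.0764]
orientation: [3.139, 1.352, -3.017]
force: [-13.4, -2.0, 17.1]
gripper_width: 0.0299
[-31.7   9.8  27.3] tip [-28.6   9.8   5.5]
clock: 3.8
eef_pos: [0.5521, 0.1887, 0.0763]
orientation: [3.139, 1.349, -3.016]
force: [-18.4, -1.8, 23.9]
gripper_width: 0.0301
clock: 3.97
eef_pos: [0.5521, 0.1887, 0.0762]
orientation: [3.14, 1.346, -3.015]
force: [-23.7, -3.0, 30.2]
gripper_width: 0.03
[-31.4   9.8  27.1] tip [-28.4   9.8   5.3]
```

```bash

python3 -m crank '[{"x":-1.5,"y":0,"z":-6,"ax":0,"ay":0,"az":0},{"x":-2,"y":0,"z":-14,"ax":0,"ay":0,"az":0},{"x":-25,"y":0,"z":-14,"ax":0,"ay":0,"az":0},{"x":-30,"y":0,"z":-10,"ax":0,"ay":0,"az":0},{"x":-30,"y":0,"z":-20,"ax":0,"ay":0,"az":0},{"x":-20,"y":0,"z":-30,"ax":0,"ay":0,"az":0},{"x":0,"y":0,"z":-30,"ax":0,"ay":0,"az":0}]'
cat > look.py <<'E'
from h import *
import sys
s=snap('side');cv2.imwrite('pics/%s.png'%sys.argv[1],cv2.resize(s['pixels'][155:225,265:345],None,fx=7,fy=7,interpolation=2)[:,:,::-1])
s=snap('top');P=cloud(s);hsv=cv2.cvtColor(s['pixels'],cv2.COLOR_RGB2HSV).astype(int);H,S,V=hsv[...,0],hsv[...,1],hsv[...,2]
d=(P-O)*1000; X,Y,Z=d@ex,d@l,d@ez
near=(X>-110)&(X<40)&(abs(Y)<66)&(Z>-8)&(Z<75)
col={'red':((H<8)|(H>172))&(S>130)&(V>60),'blue':(H>95)&(H<130)&(S>120)&(V>50),'yellow':(H>15)&(H<35)&(S>120)&(V>90)}
for n,m in col.items():
    m=near&m
    if m.sum()<20: continue
    x,y,z=X[m],Y[m],Z[m]; print(n,m.sum(),'y',np.percentile(y,[1,99]).round(1),'z',np.percentile(z,[2,98]).round(1))
    for a,b in((0,15),(15,30),(30,45),(45,62)):
        k=(z>=a)&(z<b)
        if k.sum()>4: print('  z',a,b,k.sum(),'x med',np.median(x[k]).round(1),'left/right',np.median(x[k&(y>8)]).round(1),np.median(x[k&(y<8)]).round(1))
m=near&(V<60)&(S<90)&(abs(Y-5)<28)
for a,b in((0,15),(15,30),(30,45),(45,62)):
    k=m&(Z>=a)&(Z<b); 
    if k.sum()>4: print(' dark z',a,b,k.sum(),'x med',np.median(X[k]).round(1))
E
python3 look.py s3
```

```text
clock: 4.55
eef_pos: [0.4629, 0.1776, 0.2105]
orientation: [3.129, 1.367, -3.026]
force: [0.4, 0.9, 0.0]
gripper_width: 0.03
red 128 y [-48.7 -21.8] z [ 3.2 56.7]
  z 0 15 30 x med -23.9 left/right nan -23.9
  z 15 30 38 x med -18.0 left/right nan -18.0
  z 30 45 24 x med -14.3 left/right nan -14.3
  z 45 62 36 x med -6.4 left/right nan -6.4
  return _methods._mean(a, axis=axis, dtype=dtype,
  ret = ret.dtype.type(ret / rcount)
```

View pics/s3.png

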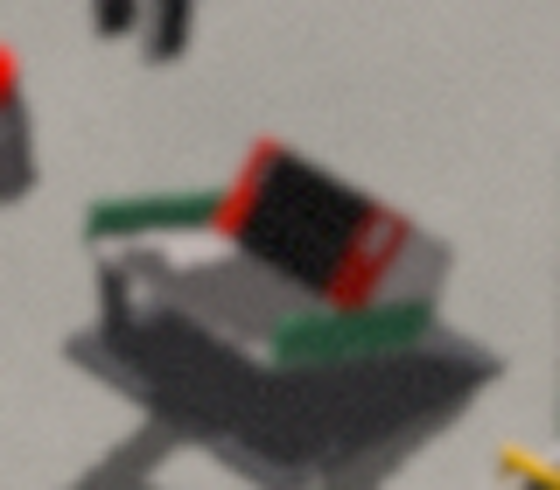

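Red still leans (foot at about (345,305) in the crop, top on the backstop), so the push didn't move it. The fingers must have met the lining higher up than I assumed. I'll measure where the fingertips really are.

```bash
python3 - <<'E'
from h import *
p,Rt=pose()
for n in('side','top'):
    s=snap(n);P=cloud(s);q=Rt.inv().apply((P.reshape(-1,3)-p))*1000
    k=(abs(q)<[80,60,45]).all(1)&~np.isnan(q[:,0]); q=q[k]; print(n,len(q))
    for a in range(-80,41,10):
        j=(q[:,0]>=a)&(q[:,0]<a+10)
        if j.sum()>2: print(a,j.sum(),'y',np.percentile(q[j,1],[3,50,97]).round(0),'z',np.percentile(q[j,2],[3,50,97]).round(0))
    print('max x',np.sort(q[:,0])[-6:].round(1))
E
```

```text
side 325
-80 73 y [-54. -18.  49.] z [-17.  -9.   9.]
-70 62 y [-49. -16.  47.] z [-16.  -9.   9.]
-60 46 y [-45.  16.  39.] z [-15.  -7.  12.]
-50 33 y [-31.  16.  22.] z [-14.  -5.   9.]
-40 38 y [-30. -19.  30.] z [-14.  -3.   9.]
-30 40 y [-29.  13.  27.] z [-12.  -2.   8.]
-20 30 y [-28.  -1.  21.] z [-13.  -3.   8.]
-10 3 y [-12.  16.  22.] z [-8. -8.  7.]
max x [-11.7 -11.5 -11.3  -9.9  -9.7  -9.6]
top 64
-80 24 y [-24.  42.  53.] z [-14.  -9.  -5.]
-70 13 y [-25.  44.  54.] z [-9. -8. -0.]
-60 10 y [-24.  11.  47.] z [-11.  -9.  -2.]
-40 3 y [-19. -17. -15.] z [-8. -8. -7.]
-30 4 y [-18. -15.  19.] z [-9. -8. -8.]
-20 8 y [-21. -18.  19.] z [-8. -8. -4.]
max x [-15.2 -15.1 -14.8 -14.6 -13.3 -11.7]
```

Both cameras put the fingertips about 10 mm behind the reported TCP, where the spec says 22 mm ahead. That fits the push landing about 38 mm up the lining. I'll check it by touching the rack floor.

```bash
python3 - <<'E'
from h import *
t=RP.as_matrix()[:,0]
go(led(-65,8,10)+t*.010,RP,6)
E
```

```text
N 6 shift [21.8 -0.3 13.6] turn [-0.    0.01 -0.01]
```

```bash

python3 -m crank '[{"x":21.8,"y":-0.3,"z":13.6,"ax":0,"ay":0,"az":0},{"x":21.8,"y":-0.3,"z":13.6,"ax":0,"ay":0,"az":0},{"x":21.8,"y":-0.3,"z":13.6,"ax":0,"ay":0,"az":0},{"x":18,"y":-0.3,"z":13.6,"ax":0,"ay":0,"az":0},{"x":14,"y":-0.3,"z":13.6,"ax":0,"ay":0,"az":0},{"x":5,"y":-0.3,"z":13.6,"ax":0,"ay":0,"az":0},{"x":0,"y":0,"z":0,"ax":0,"ay":0,"az":0}]'
python3 -m crank '[{"x":10,"y":0,"z":0,"ax":0,"ay":0,"az":0},{"x":0,"y":0,"z":0,"ax":0,"ay":0,"az":0}]'
python3 - <<'E'
from h import *
t=RP.as_matrix()[:,0];p,Rt=pose()
print(inled(p), 'tip+22',inled(p+t*.022),'tip-10',inled(p-t*.01))
for n in('side','top'):
    s=snap(n);P=cloud(s);q=Rt.inv().apply((P.reshape(-1,3)-p))*1000
    d=(P.reshape(-1,3)-O)*1000
    k=(abs(q)<[80,35,25]).all(1)&~np.isnan(q[:,0])&(s['pixels'].reshape(-1,3).max(1)<75); print(n,k.sum(),'max tool x',np.sort(q[k,0])[-8:].round(1))
E
```

```text
clock: 5.33
eef_pos: [0.5203, 0.1825, 0.0863]
orientation: [3.14, 1.358, -3.016]
force: [-0.3, -0.6, 0.2]
gripper_width: 0.0301
clock: 5.5
eef_pos: [0.5156, 0.182, 0.0779]
orientation: [3.139, 1.358, -3.016]
force: [0.1, -0.3, -0.3]
gripper_width: 0.0302
[-66.9   7.9  16. ] tip+22 [-63.8   7.9  -5.8] tip-10 [-68.3   7.9  25.9]
side 311 max tool x [76.7 77.  77.  77.8 78.3 78.5 79.  79.7]
top 0 max tool x []
```

```bash

python3 -m crank '[{"x":8,"y":0,"z":0,"ax":0,"ay":0,"az":0},{"x":0,"y":0,"z":0,"ax":0,"ay":0,"az":0}]'
python3 -m crank '[{"x":4,"y":0,"z":0,"ax":0,"ay":0,"az":0},{"x":0,"y":0,"z":0,"ax":0,"ay":0,"az":0}]' | grep -E 'eef|force'
python3 - <<'E'
from h import *
p,Rt=pose(); print(inled(p))
s=snap('side','s4.png');cv2.imwrite('pics/s4c.png',cv2.resize(s['pixels'][140:225,255:355],None,fx=7,fy=7,interpolation=2)[:,:,::-1])
E
```

```text
clock: 5.77
eef_pos: [0.5143, 0.1821, 0.0712]
orientation: [3.137, 1.36, -3.018]
force: [-0.6, -0.5, -0.3]
gripper_width: 0.0303
eef_pos: [0.5139, 0.182, 0.0675]
force: [-0.8, -0.6, 0.3]
[-64.9   8.1   5.6]
```

View pics/s4c.png

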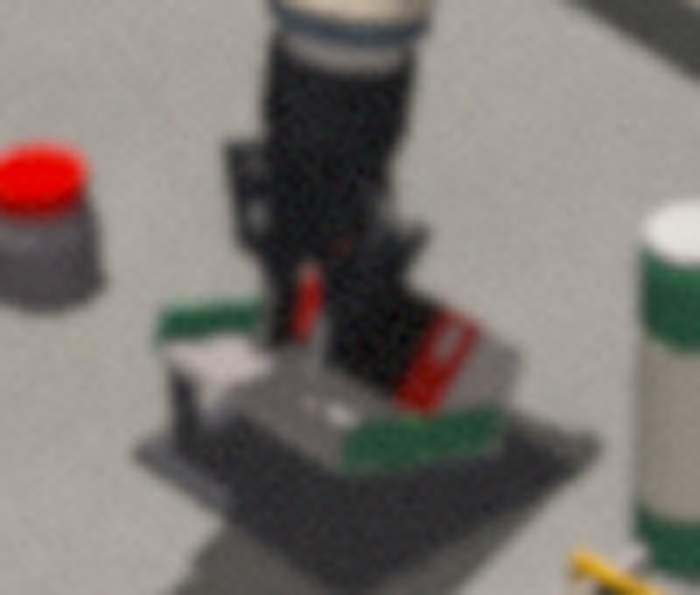

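Tips hang just over the floor in front of red, (285,340) and (350,365). Continuing down to contact.

```bash

for i in 1; do python3 -m crank '[{"x":3,"y":0,"z":0,"ax":0,"ay":0,"az":0},{"x":0,"y":0,"z":0,"ax":0,"ay":0,"az":0}]' | grep -E 'eef|force'; done
python3 -m crank '[{"x":3,"y":0,"z":0,"ax":0,"ay":0,"az":0},{"x":0,"y":0,"z":0,"ax":0,"ay":0,"az":0}]' | grep -E 'eef|force'
python3 -m crank '[{"x":3,"y":0,"z":0,"ax":0,"ay":0,"az":0},{"x":0,"y":0,"z":0,"ax":0,"ay":0,"az":0}]' | grep -E 'eef|force'
python3 -c "
from h import *
p,Rt=pose(); print(inled(p))"
```

```text
eef_pos: [0.5135, 0.182, 0.0646]
force: [-0.2, 0.1, 0.3]
eef_pos: [0.5128, 0.1818, 0.0616]
force: [-0.0, 0.0, 0.1]
eef_pos: [0.5121, 0.1817, 0.0586]
force: [-0.0, 0.6, -0.3]
[-63.5   8.   -3.3]
```

```bash

python3 -m crank '[{"x":2,"y":0,"z":0,"ax":0,"ay":0,"az":0},{"x":0,"y":0,"z":0,"ax":0,"ay":0,"az":0}]' | grep -E 'eef|force'
python3 -m crank '[{"x":2,"y":0,"z":0,"ax":0,"ay":0,"az":0},{"x":0,"y":0,"z":0,"ax":0,"ay":0,"az":0}]' | grep -E 'eef|force'
python3 -m crank '[{"x":2,"y":0,"z":0,"ax":0,"ay":0,"az":0},{"x":0,"y":0,"z":0,"ax":0,"ay":0,"az":0}]' | grep -E 'eef|force'
python3 - <<'E'
from h import *
p,Rt=pose(); print(inled(p))
for n in('side','top'):
    s=snap(n);P=cloud(s);d=(P.reshape(-1,3)-O)*1000
    X,Y,Z=d@ex,d@l,d@ez
    dk=s['pixels'].reshape(-1,3).max(1)<75
    for c in(8-22,8+22):
        k=(abs(Y-c)<14)&(X>-90)&(X<-48)&(Z>-15)&(Z<60)&dk
        print(n,c,k.sum(),'low z',np.sort(Z[k])[:8].round(1),'x',np.percentile(X[k&(Z<35)],[5,95]).round(0) if (k&(Z<35)).any() else '')
E
```

```text
eef_pos: [0.5118, 0.1817, 0.0568]
force: [-0.2, -0.3, 0.1]
eef_pos: [0.5114, 0.1817, 0.0548]
force: [0.6, -0.6, 0.1]
eef_pos: [0.5115, 0.1817, 0.0543]
force: [-1.4, -0.9, 12.2]
[-62.6   8.1  -7.5]
side -14 53 low z [ 9.2 10.6 10.9 11.7 14.7 15.6 15.8 16.7] x [-77. -61.]
side 30 84 low z [-0.7 -0.3  1.5  3.   5.1  5.9  6.6  7.2] x [-77. -56.]
top -14 0 low z [] x 
top 30 0 low z [] x
```

Contact came at reported TCP z = −7.5 in the ledge frame, so the tips really are about 7.5 mm behind the reported TCP at this opening. I'll raise 7 mm and push along the floor.

```bash

python3 -m crank '[{"x":-8,"y":0,"z":0,"ax":0,"ay":0,"az":0},{"x":0.6,"y":0,"z":4,"ax":0,"ay":0,"az":0},{"x":0.6,"y":0,"z":4,"ax":0,"ay":0,"az":0},{"x":0.6,"y":0,"z":4,"ax":0,"ay":0,"az":0},{"x":0.6,"y":0,"z":4,"ax":0,"ay":0,"az":0},{"x":0.6,"y":0,"z":4,"ax":0,"ay":0,"az":0},{"x":0.5,"y":0,"z":4,"ax":0,"ay":0,"az":0},{"x":0.5,"y":0,"z":4,"ax":0,"ay":0,"az":0},{"x":0.5,"y":0,"z":4,"ax":0,"ay":0,"az":0}]'
python3 -c "
from h import *
p,Rt=pose(); print(inled(p))"
python3 -m crank '[{"x":0.3,"y":0,"z":2,"ax":0,"ay":0,"az":0},{"x":0.3,"y":0,"z":2,"ax":0,"ay":0,"az":0},{"x":0,"y":0,"z":0,"ax":0,"ay":0,"az":0}]'
python3 -c "
from h import *
p,Rt=pose(); print(inled(p))"
```

```text
clock: 7.83
eef_pos: [0.5428, 0.1857, 0.0494]
orientation: [3.137, 1.359, -3.018]
force: [-1.9, -0.3, -0.2]
gripper_width: 0.0298
[-31.3   8.   -1.4]
clock: 8.08
eef_pos: [0.5466, 0.1862, 0.0483]
orientation: [3.137, 1.36, -3.018]
force: [-2.4, -0.6, -0.5]
gripper_width: 0.0306
[-27.3   8.   -1.1]
```

Sliding at about 2 N. Continuing to the stop.

```bash

python3 -m crank '[{"x":0.3,"y":0,"z":2,"ax":0,"ay":0,"az":0},{"x":0.3,"y":0,"z":2,"ax":0,"ay":0,"az":0},{"x":0,"y":0,"z":0,"ax":0,"ay":0,"az":0}]' | grep force
python3 -m crank '[{"x":0.3,"y":0,"z":2,"ax":0,"ay":0,"az":0},{"x":0,"y":0,"z":0,"ax":0,"ay":0,"az":0}]' | grep force
python3 -m crank '[{"x":0.3,"y":0,"z":1.5,"ax":0,"ay":0,"az":0},{"x":0,"y":0,"z":0,"ax":0,"ay":0,"az":0}]'
python3 -c "
from h import *
p,Rt=pose(); print(inled(p))"
```

```text
force: [-14.9, -2.7, 15.7]
force: [-21.4, -2.4, 26.9]
clock: 8.67
eef_pos: [0.5469, 0.1862, 0.0479]
orientation: [3.14, 1.346, -3.015]
force: [-27.1, -2.7, 33.6]
gripper_width: 0.0299
[-26.9   8.   -1.4]
```

```bash

python3 -m crank '[{"x":-0.6,"y":0,"z":-5,"ax":0,"ay":0,"az":0},{"x":-1.5,"y":0,"z":-12,"ax":0,"ay":0,"az":0},{"x":-10,"y":0,"z":-15,"ax":0,"ay":0,"az":0},{"x":-35,"y":0,"z":-10,"ax":0,"ay":0,"az":0},{"x":-40,"y":-5,"z":-10,"ax":0,"ay":0,"az":0},{"x":-40,"y":-20,"z":-10,"ax":0,"ay":0,"az":0},{"x":-40,"y":-35,"z":-10,"ax":0,"ay":0,"az":0},{"x":-20,"y":-40,"z":-10,"ax":0,"ay":0,"az":0},{"x":0,"y":-40,"z":-10,"ax":0,"ay":0,"az":0},{"x":0,"y":-40,"z":-10,"ax":0,"ay":0,"az":0}]'
python3 look.py s5
```

```text
clock: 9.5
eef_pos: [0.5171, 0.0129, 0.2368]
orientation: [3.14, 1.366, -3.014]
force: [0.6, -1.5, -0.3]
gripper_width: 0.0299
red 243 y [-48.2  64.1] z [ 4.2 61.3]
  z 0 15 33 x med -7.9 left/right -7.5 -7.9
  z 15 30 42 x med -7.6 left/right -7.3 -7.9
  z 30 45 41 x med -5.9 left/right -5.9 -5.9
  z 45 62 125 x med -6.1 left/right -5.9 -6.2
 dark z 0 15 42 x med -16.6
 dark z 15 30 56 x med -16.6
 dark z 30 45 51 x med -16.8
 dark z 45 62 92 x med -16.0
```

View pics/s5.png

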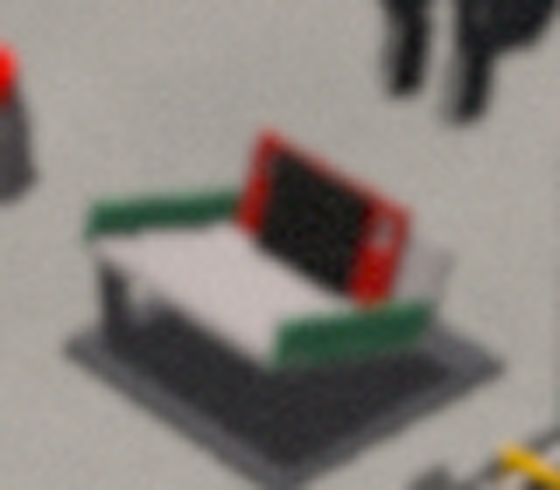

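Red now lies flat and home: backplate front at about −6 to −8 mm over its whole height, lining at about −16, y centre about +8. At the stop the reported TCP was x = −27, which I'll use to calibrate the next pushes. Blue is next.

```bash
cat >> h.py <<'E'
b=np.radians(9.5);hb=np.array([np.cos(b),np.sin(b),0]);lb=np.array([-hb[1],hb[0],0])
RG=ax([0,0,-1],hb)
E
python3 - <<'E'
from h import *
print(manip.read_state()['joint_pos'].round(2))
go([.5004,-.3137,.185],RG,18)
E
```

```text
[ 0.03  0.29  1.71 -0.02  1.35 -1.66]
N 18 shift [  2.2 -16.7  10.7] turn [ 4.85 -0.52  0.51]
```

```bash

python3 -m crank '[{"x":2.2,"y":-16.7,"z":10.7,"ax":4.85,"ay":-0.52,"az":0.51},{"x":2.2,"y":-16.7,"z":10.7,"ax":4.85,"ay":-0.52,"az":0.51},{"x":2.2,"y":-16.7,"z":10.7,"ax":4.85,"ay":-0.52,"az":0.51},{"x":2.2,"y":-16.7,"z":10.7,"ax":4.85,"ay":-0.52,"az":0.51},{"x":2.2,"y":-16.7,"z":10.7,"ax":4.85,"ay":-0.52,"az":0.51},{"x":2.2,"y":-16.7,"z":10.7,"ax":4.85,"ay":-0.52,"az":0.51},{"x":2.2,"y":-16.7,"z":10.7,"ax":4.85,"ay":-0.52,"az":0.51},{"x":2.2,"y":-16.7,"z":10.7,"ax":4.85,"ay":-0.52,"az":0.51},{"x":2.2,"y":-16.7,"z":10.7,"ax":4.85,"ay":-0.52,"az":0.51}]' 42
python3 -m crank '[{"x":2.2,"y":-16.7,"z":10.7,"ax":4.85,"ay":-0.52,"az":0.51},{"x":2.2,"y":-16.7,"z":10.7,"ax":4.85,"ay":-0.52,"az":0.51},{"x":2.2,"y":-16.7,"z":10.7,"ax":4.85,"ay":-0.52,"az":0.51},{"x":2.2,"y":-16.7,"z":10.7,"ax":4.85,"ay":-0.52,"az":0.51},{"x":2.2,"y":-16.7,"z":10.7,"ax":4.85,"ay":-0.52,"az":0.51},{"x":2.2,"y":-16.7,"z":10.7,"ax":4.85,"ay":-0.52,"az":0.51},{"x":2.2,"y":-16.7,"z":10.7,"ax":4.85,"ay":-0.52,"az":0.51},{"x":2.2,"y":-16.7,"z":10.7,"ax":4.85,"ay":-0.52,"az":0.51},{"x":2.2,"y":-16.7,"z":10.7,"ax":4.85,"ay":-0.52,"az":0.51},{"x":0,"y":0,"z":0,"ax":0,"ay":0,"az":0}]'
python3 - <<'E'
from h import *
go([.5004,-.3137,.1135],RG,5)
p,Rt=pose()
for n in('side','top'):
    s=snap(n);P=cloud(s);q=Rt.inv().apply((P.reshape(-1,3)-p))*1000
    k=(abs(q)<[50,45,30]).all(1)&~np.isnan(q[:,0])&(s['pixels'].reshape(-1,3).max(1)<80); q=q[k]; print(n,len(q))
    for sgn in(1,-1):
        j=(q[:,1]*sgn>0)&(q[:,0]>-40)&(q[:,0]<0); 
        if j.sum(): print(sgn,j.sum(),'x max',np.sort(q[j,0])[-4:].round(0),'y',np.percentile(q[j,1],[3,97]).round(0),'z',np.percentile(q[j,2],[3,97]).round(0))
cv2.imwrite('pics/s6.png',cv2.resize(s['pixels'][150:240,360:500],None,fx=5,fy=5,interpolation=2)[:,:,::-1])
s=snap('side');cv2.imwrite('pics/s7.png',cv2.resize(s['pixels'][190:310,320:440],None,fx=5,fy=5,interpolation=2)[:,:,::-1])
E
```

```text
clock: 10.35
eef_pos: [0.5732, -0.1497, 0.2029]
orientation: [-2.763, 1.457, 2.877]
force: [-0.2, -0.1, 1.0]
gripper_width: 0.0419
clock: 11.18
eef_pos: [0.4999, -0.3101, 0.182]
orientation: [-2.209, 1.567, 2.666]
force: [-0.2, -0.8, -0.8]
gripper_width: 0.0416
N 5 shift [13.7  0.   0.7] turn [-0.03 -0.03  0.04]
side 217
1 48 x max [-13. -13. -13. -13.] y [20. 25.] z [-10.   9.]
-1 32 x max [-21. -18. -17. -14.] y [-36. -28.] z [-5.  9.]
top 145
1 15 x max [-20. -19. -18. -18.] y [23. 35.] z [-14.  -9.]
-1 14 x max [-19. -16. -15. -12.] y [-32. -19.] z [-14.  -8.]
```

View pics/s7.png

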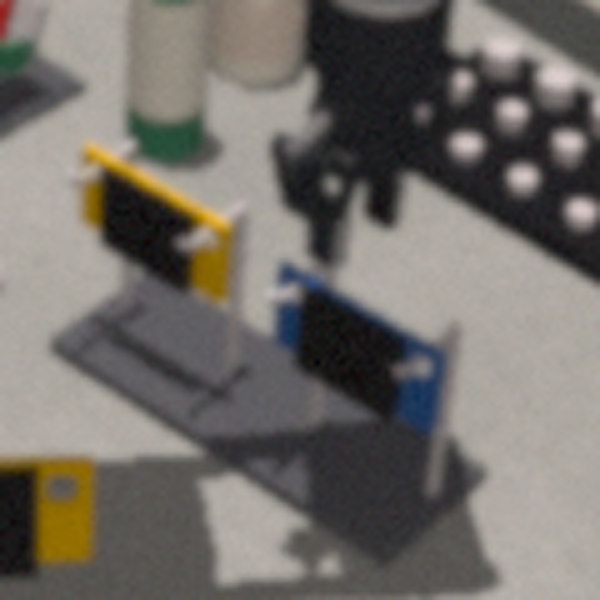

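Gripper stands above the blue pad (fingers (325,250) and (383,215)), jaws across its thickness. Descending and closing.

```bash

python3 -m crank '[{"x":13.7,"y":0,"z":0.7,"ax":0,"ay":0,"az":0},{"x":13.7,"y":0,"z":0.7,"ax":0,"ay":0,"az":0},{"x":13.7,"y":0,"z":0.7,"ax":0,"ay":0,"az":0},{"x":13.7,"y":0,"z":0.7,"ax":0,"ay":0,"az":0},{"x":13.7,"y":0,"z":0.7,"ax":0,"ay":0,"az":0},{"x":0,"y":0,"z":0,"ax":0,"ay":0,"az":0}]'
python3 -m crank '[{"x":0,"y":0,"z":0,"ax":0,"ay":0,"az":0},{"x":0,"y":0,"z":0,"ax":0,"ay":0,"az":0},{"x":0,"y":0,"z":0,"ax":0,"ay":0,"az":0},{"x":0,"y":0,"z":0,"ax":0,"ay":0,"az":0},{"x":0,"y":0,"z":0,"ax":0,"ay":0,"az":0},{"x":0,"y":0,"z":0,"ax":0,"ay":0,"az":0}]' 0 70
```

```text
clock: 11.83
eef_pos: [0.5018, -0.3101, 0.1114]
orientation: [-2.413, 1.563, 2.471]
force: [-1.1, 0.8, 0.3]
gripper_width: 0.0423
clock: 12.33
eef_pos: [0.503, -0.3117, 0.1146]
orientation: [-2.761, 1.568, 2.12]
force: [2.8, 2.4, 3.5]
gripper_width: 0.0139
```

```bash

python3 -m crank '[{"x":-4,"y":0,"z":0,"ax":0,"ay":0,"az":0},{"x":-4,"y":0,"z":0,"ax":0,"ay":0,"az":0},{"x":-4,"y":0,"z":0,"ax":0,"ay":0,"az":0},{"x":0,"y":0,"z":0,"ax":0,"ay":0,"az":0}]'
python3 -m crank '[{"x":0,"y":-10,"z":0,"ax":0,"ay":0,"az":0},{"x":0,"y":-10,"z":0,"ax":0,"ay":0,"az":0},{"x":0,"y":-10,"z":0,"ax":0,"ay":0,"az":0},{"x":0,"y":-10,"z":0,"ax":0,"ay":0,"az":0},{"x":0,"y":-15,"z":0,"ax":0,"ay":0,"az":0},{"x":-20,"y":-10,"z":0,"ax":0,"ay":0,"az":0},{"x":-30,"y":0,"z":0,"ax":0,"ay":0,"az":0},{"x":-30,"y":0,"z":0,"ax":0,"ay":0,"az":0},{"x":0,"y":0,"z":0,"ax":0,"ay":0,"az":0}]'
cat > held.py <<'E'
from h import *
import sys
p,Rt=pose(); print('state',p.round(4),manip.read_state()['joint_pos'].round(2))
Q=[]
for n in('side','top'):
    s=snap(n);P=cloud(s);hsv=cv2.cvtColor(s['pixels'],cv2.COLOR_RGB2HSV).astype(int);H,S,V=hsv[...,0],hsv[...,1],hsv[...,2]
    m={'blue':(H>95)&(H<130)&(S>110)&(V>45),'yellow':(H>15)&(H<35)&(S>110)&(V>80)}[sys.argv[1]]
    q=P[m&(P[...,2]>.07)]; q=Rt.inv().apply(q-p)*1000; q=q[(abs(q)<[70,40,75]).all(1)]
    print(n,len(q),'tool x',np.percentile(q[:,0],[2,98]).round(1),'y',np.percentile(q[:,1],[2,50,98]).round(1),'z',np.percentile(q[:,2],[1,99]).round(1))
    if n=='top':
        r=cv2.minAreaRect(q[:,[2,1]].astype(np.float32)); print('top rect z,y',np.round(r,1) if 0 else r)
    else:
        A=np.c_[q[:,0],q[:,2],np.ones(len(q))]; print('y=f(x,z)',np.linalg.lstsq(A,q[:,1],rcond=None)[0].round(3))
E
python3 held.py blue
```

```text
clock: 12.67
eef_pos: [0.5021, -0.3119, 0.1264]
orientation: [-2.395, 1.567, 2.486]
force: [0.7, -0.8, -4.8]
gripper_width: 0.0135
clock: 13.42
eef_pos: [0.4396, -0.3251, 0.2115]
orientation: [0.801, 1.567, -0.602]
force: [1.9, -1.2, -2.7]
gripper_width: 0.0139
state [ 0.4396 -0.3251  0.2115] [-0.64  0.24  1.82  0.    1.08 -0.81]
side 137 tool x [-34.6  19.1] y [-7.5  1.7  6.4] z [-46.4  62.1]
y=f(x,z) [ 0.012 -0.008  1.629]
top 59 tool x [-34.3   2.1] y [0.2 5.  7.6] z [-53.1  -6.6]
top rect z,y ((-29.63665199279785, 3.648927927017212), (7.855488300323486, 47.664676666259766), 89.18643188476562)
```

Blue is held square: top 35 mm behind the TCP, foot 23 mm ahead, centred about 5 mm to the tool's +z. Next is the tilted pose above the rack.

```bash
cat >> h.py <<'E'
RS=ax(-ez,ex)  # place orientation, tool z=-l
def placetcp(x,y,z,fx=23,oy=0,oz=5): return led(x,y,z)-RS.apply(np.array([fx,oy,oz])/1000)
E
python3 -c "
from h import *
go(placetcp(-45,2,100),RS,18)"
```

```text
N 18 shift [  0.1  11.9 -27. ] turn [ 0.12  0.02 -1.11]
```

```bash

python3 -m crank '[{"x":0.1,"y":11.9,"z":-27,"ax":0.12,"ay":0,"az":-1.11},{"x":0.1,"y":11.9,"z":-27,"ax":0.12,"ay":0,"az":-1.11},{"x":0.1,"y":11.9,"z":-27,"ax":0.12,"ay":0,"az":-1.11},{"x":0.1,"y":11.9,"z":-27,"ax":0.12,"ay":0,"az":-1.11},{"x":0.1,"y":11.9,"z":-27,"ax":0.12,"ay":0,"az":-1.11},{"x":0.1,"y":11.9,"z":-27,"ax":0.12,"ay":0,"az":-1.11},{"x":0.1,"y":11.9,"z":-27,"ax":0.12,"ay":0,"az":-1.11},{"x":0.1,"y":11.9,"z":-27,"ax":0.12,"ay":0,"az":-1.11},{"x":0.1,"y":11.9,"z":-27,"ax":0.12,"ay":0,"az":-1.11}]'
python3 -m crank '[{"x":0.1,"y":11.9,"z":-27,"ax":0.12,"ay":0,"az":-1.11},{"x":0.1,"y":11.9,"z":-27,"ax":0.12,"ay":0,"az":-1.11},{"x":0.1,"y":11.9,"z":-27,"ax":0.12,"ay":0,"az":-1.11},{"x":0.1,"y":11.9,"z":-27,"ax":0.12,"ay":0,"az":-1.11},{"x":0.1,"y":11.9,"z":-27,"ax":0.12,"ay":0,"az":-1.11},{"x":0.1,"y":11.9,"z":-27,"ax":0.12,"ay":0,"az":-1.11},{"x":0.1,"y":11.9,"z":-27,"ax":0.12,"ay":0,"az":-1.11},{"x":0.1,"y":11.9,"z":-27,"ax":0.12,"ay":0,"az":-1.11},{"x":0.1,"y":11.9,"z":-27,"ax":0.12,"ay":0,"az":-1.11},{"x":0,"y":0,"z":0,"ax":0,"ay":0,"az":0},{"x":0,"y":0,"z":0,"ax":0,"ay":0,"az":0}]'
python3 held.py blue; python3 -c "
from h import *
go(placetcp(-45,2,10),RS,8)"
```

```text
clock: 14.27
eef_pos: [0.5033, -0.0646, 0.1953]
orientation: [-1.583, 1.39, -3.003]
force: [1.1, -1.0, -3.8]
gripper_width: 0.0138
clock: 15.18
eef_pos: [0.5714, 0.1899, 0.1664]
orientation: [-1.56, 1.216, -2.997]
force: [-1.3, -0.0, -5.2]
gripper_width: 0.0141
state [0.5714 0.1899 0.1664] [0.29 0.57 1.47 0.05 1.45 0.14]
side 79 tool x [-33.4  17.5] y [-7.5  1.4  6.6] z [-46.7  61.5]
y=f(x,z) [0.024 0.015 0.642]
N 8 shift [10.8  0.  -0. ] turn [0.01 0.04 0.04]Traceback (most recent call last):
  File "held.py", line 9, in <module>
    print(n,len(q),'tool x',np.percentile(q[:,0],[2,98]).round(1),'y',np.percentile(q[:,1],[2,50,98]).round(1),'z',np.percentile(q[:,2],[1,99]).round(1))
                            ~~~~~~~~~~~~~^^^^^^^^^^^^^^^
    return _quantile_unchecked(
        a, q, axis, out, overwrite_input, method, keepdims, weights)
    return _ureduce(a,
                    func=_quantile_ureduce_func,
    ...<5 lines>...
                    overwrite_input=overwrite_input,
                    method=method)
    r = func(a, **kwargs)
    result = _quantile(arr,
                       quantiles=q,
    ...<2 lines>...
                       out=out,
                       weights=wgt)
    slices_having_nans = np.isnan(arr[-1, ...])
                                  ~~~^^^^^^^^^
IndexError: index -1 is out of bounds for axis 0 with size 0
```

The pad sits the same way in the tool frame after tilting. Lowering to contact.

```bash

python3 -m crank '[{"x":10.8,"y":0,"z":0,"ax":0,"ay":0,"az":0},{"x":10.8,"y":0,"z":0,"ax":0,"ay":0,"az":0},{"x":10.8,"y":0,"z":0,"ax":0,"ay":0,"az":0},{"x":10.8,"y":0,"z":0,"ax":0,"ay":0,"az":0},{"x":10.8,"y":0,"z":0,"ax":0,"ay":0,"az":0},{"x":10.8,"y":0,"z":0,"ax":0,"ay":0,"az":0},{"x":10.8,"y":0,"z":0,"ax":0,"ay":0,"az":0},{"x":10.8,"y":0,"z":0,"ax":0,"ay":0,"az":0},{"x":4,"y":0,"z":0,"ax":0,"ay":0,"az":0},{"x":0,"y":0,"z":0,"ax":0,"ay":0,"az":0}]'|grep -E 'eef|force'
python3 -m crank '[{"x":2,"y":0,"z":0,"ax":0,"ay":0,"az":0},{"x":0,"y":0,"z":0,"ax":0,"ay":0,"az":0}]' |grep -E 'eef|force'
python3 -m crank '[{"x":2,"y":0,"z":0,"ax":0,"ay":0,"az":0},{"x":0,"y":0,"z":0,"ax":0,"ay":0,"az":0}]' |grep -E 'eef|force'
python3 -c "
from h import *
p,Rt=pose();print('pad foot',inled(p+Rt.apply([.023,0,.005])))"
```

```text
eef_pos: [0.5405, 0.1847, 0.0831]
force: [1.1, -0.8, -4.1]
eef_pos: [0.5413, 0.1849, 0.0826]
force: [-0.8, -0.3, -3.7]
eef_pos: [0.5404, 0.1848, 0.0807]
force: [0.1, -0.4, -5.5]
pad foot [-44.4   2.3   4.2]
```

```bash

python3 -m crank '[{"x":2,"y":0,"z":0,"ax":0,"ay":0,"az":0},{"x":0,"y":0,"z":0,"ax":0,"ay":0,"az":0}]' |grep -E 'eef|force'
python3 -m crank '[{"x":2,"y":0,"z":0,"ax":0,"ay":0,"az":0},{"x":0,"y":0,"z":0,"ax":0,"ay":0,"az":0}]' |grep -E 'eef|force'
python3 -m crank '[{"x":1.5,"y":0,"z":0,"ax":0,"ay":0,"az":0},{"x":0,"y":0,"z":0,"ax":0,"ay":0,"az":0}]' |grep -E 'eef|force'
python3 -c "
from h import *
p,Rt=pose();print('pad foot',inled(p+Rt.apply([.023,0,.005])))"
```

```text
eef_pos: [0.5394, 0.1846, 0.0786]
force: [-1.3, 0.2, -4.9]
eef_pos: [0.5394, 0.1845, 0.0776]
force: [1.5, -1.6, 2.1]
eef_pos: [0.5395, 0.1844, 0.0775]
force: [0.8, -2.7, 12.7]
pad foot [-44.2   2.    0.8]
```

```bash

python3 -m crank '[{"x":0,"y":0,"z":0,"ax":0,"ay":0,"az":0},{"x":0,"y":0,"z":0,"ax":0,"ay":0,"az":0},{"x":0,"y":0,"z":0,"ax":0,"ay":0,"az":0}]' 24 30|grep -E 'force|width'
python3 -m crank '[{"x":-6,"y":0,"z":0,"ax":0,"ay":0,"az":0},{"x":-6,"y":0,"z":0,"ax":0,"ay":0,"az":0},{"x":-6,"y":0,"z":0,"ax":0,"ay":0,"az":0},{"x":-6,"y":0,"z":0,"ax":0,"ay":0,"az":0},{"x":-6,"y":0,"z":0,"ax":0,"ay":0,"az":0},{"x":-15,"y":0,"z":0,"ax":0,"ay":0,"az":0},{"x":-25,"y":-5,"z":0,"ax":0,"ay":0,"az":0},{"x":-25,"y":-20,"z":0,"ax":0,"ay":0,"az":0},{"x":0,"y":-30,"z":0,"ax":0,"ay":0,"az":0},{"x":0,"y":-30,"z":0,"ax":0,"ay":0,"az":0},{"x":0,"y":-20,"z":0,"ax":0,"ay":0,"az":0}]'
python3 look.py s8
```

```text
force: [0.3, -0.5, 0.4]
gripper_width: 0.0239
clock: 18.12
eef_pos: [0.4713, 0.1759, 0.2024]
orientation: [-1.562, 1.219, -3.001]
force: [0.8, -0.1, 0.1]
gripper_width: 0.0239
red 34 y [-48.2 -29.7] z [ 3.7 61.5]
  z 45 62 24 x med -6.1 left/right nan -6.1
blue 63 y [-51.2 -35.3] z [ 5.3 59.5]
  z 0 15 13 x med -37.6 left/right nan -37.6
  z 15 30 25 x med -33.3 left/right nan -33.3
  z 30 45 12 x med -30.3 left/right nan -30.3
  z 45 62 13 x med -23.7 left/right nan -23.7
  return _methods._mean(a, axis=axis, dtype=dtype,
  ret = ret.dtype.type(ret / rcount)
```

View pics/s8.png

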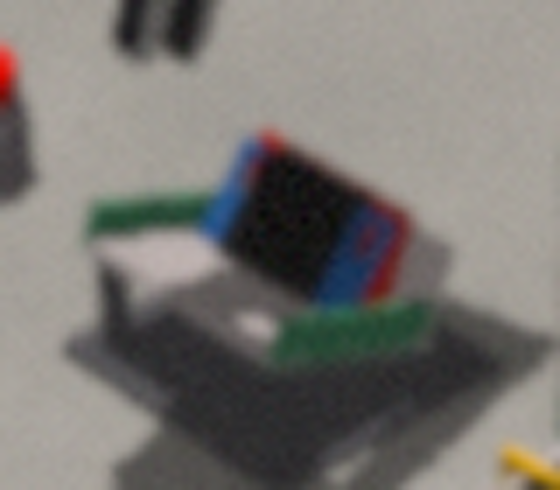

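Blue leans against red (foot around (320,300)), nothing dropped. Rotating back to the push posture.

```bash
python3 -c "
from h import *
p,Rt=pose();print(inled(p));go(led(-80,3,60),RP,14)"
```

```text
[-151.8    7.6  117.9]
N 14 shift [4.5 3.8 3.8] turn [-6.41 -0.44  0.47]
```

```bash

python3 -m crank '[{"x":4.5,"y":3.8,"z":3.8,"ax":-6.41,"ay":-0.44,"az":0.47},{"x":4.5,"y":3.8,"z":3.8,"ax":-6.41,"ay":-0.44,"az":0.47},{"x":4.5,"y":3.8,"z":3.8,"ax":-6.41,"ay":-0.44,"az":0.47},{"x":4.5,"y":3.8,"z":3.8,"ax":-6.41,"ay":-0.44,"az":0.47},{"x":4.5,"y":3.8,"z":3.8,"ax":-6.41,"ay":-0.44,"az":0.47},{"x":4.5,"y":3.8,"z":3.8,"ax":-6.41,"ay":-0.44,"az":0.47},{"x":4.5,"y":3.8,"z":3.8,"ax":-6.41,"ay":-0.44,"az":0.47}]' 30 >/dev/null
python3 -m crank '[{"x":4.5,"y":3.8,"z":3.8,"ax":-6.41,"ay":-0.44,"az":0.47},{"x":4.5,"y":3.8,"z":3.8,"ax":-6.41,"ay":-0.44,"az":0.47},{"x":4.5,"y":3.8,"z":3.8,"ax":-6.41,"ay":-0.44,"az":0.47},{"x":4.5,"y":3.8,"z":3.8,"ax":-6.41,"ay":-0.44,"az":0.47},{"x":4.5,"y":3.8,"z":3.8,"ax":-6.41,"ay":-0.44,"az":0.47},{"x":4.5,"y":3.8,"z":3.8,"ax":-6.41,"ay":-0.44,"az":0.47},{"x":4.5,"y":3.8,"z":3.8,"ax":-6.41,"ay":-0.44,"az":0.47},{"x":0,"y":0,"z":0,"ax":0,"ay":0,"az":0}]'
python3 -c "
from h import *
p,Rt=pose();print(inled(p));go(led(-80,3,0),RP,5);go(led(-50,3,0),RP,6,(led(-80,3,0),RP))"
```

```text
clock: 19.47
eef_pos: [0.521, 0.1774, 0.1207]
orientation: [3.131, 1.36, -3.018]
force: [0.0, -0.0, -0.7]
gripper_width: 0.0298
[-77.1   2.7  57.8]
N 5 shift [11.4  0.1 -2.2] turn [ 0.06 -0.01 -0.01]
N 6 shift [ 0.7 -0.   5. ] turn [0. 0. 0.]
```

```bash

python3 -m crank '[{"x":11.4,"y":0.1,"z":-2.2,"ax":0,"ay":0,"az":0},{"x":11.4,"y":0.1,"z":-2.2,"ax":0,"ay":0,"az":0},{"x":11.4,"y":0,"z":-2.2,"ax":0,"ay":0,"az":0},{"x":11.4,"y":0,"z":-2.2,"ax":0,"ay":0,"az":0},{"x":11.4,"y":0,"z":-2.2,"ax":0,"ay":0,"az":0},{"x":0,"y":0,"z":0,"ax":0,"ay":0,"az":0}]' |grep -E 'eef|force'
python3 -m crank '[{"x":0.7,"y":0,"z":5,"ax":0,"ay":0,"az":0},{"x":0.7,"y":0,"z":5,"ax":0,"ay":0,"az":0},{"x":0.7,"y":0,"z":5,"ax":0,"ay":0,"az":0},{"x":0.5,"y":0,"z":4,"ax":0,"ay":0,"az":0},{"x":0.5,"y":0,"z":4,"ax":0,"ay":0,"az":0},{"x":0.5,"y":0,"z":4,"ax":0,"ay":0,"az":0},{"x":0.5,"y":0,"z":4,"ax":0,"ay":0,"az":0},{"x":0.3,"y":0,"z":2,"ax":0,"ay":0,"az":0},{"x":0,"y":0,"z":0,"ax":0,"ay":0,"az":0}]' |grep -E 'eef|force'
python3 -c "
from h import *
p,Rt=pose();print(inled(p))"
```

```text
eef_pos: [0.4953, 0.1738, 0.0656]
force: [-1.1, 0.0, -0.9]
eef_pos: [0.5293, 0.1786, 0.0566]
force: [-1.0, 0.0, -0.4]
[-47.2   2.7   0.4]
```

```bash

python3 -m crank '[{"x":0.3,"y":0,"z":2,"ax":0,"ay":0,"az":0},{"x":0.3,"y":0,"z":2,"ax":0,"ay":0,"az":0},{"x":0,"y":0,"z":0,"ax":0,"ay":0,"az":0}]' |grep -E 'eef|force'
python3 -m crank '[{"x":0.2,"y":0,"z":2,"ax":0,"ay":0,"az":0},{"x":0,"y":0,"z":0,"ax":0,"ay":0,"az":0}]' |grep -E 'eef|force'
python3 -m crank '[{"x":0.2,"y":0,"z":1,"ax":0,"ay":0,"az":0},{"x":0,"y":0,"z":0,"ax":0,"ay":0,"az":0},{"x":0,"y":0,"z":0,"ax":0,"ay":0,"az":0}]' |grep -E 'eef|force'
python3 -c "
from h import *
p,Rt=pose();print(inled(p))"
```

```text
eef_pos: [0.5332, 0.1791, 0.0554]
force: [-1.4, 0.1, 0.3]
eef_pos: [0.5339, 0.1792, 0.0549]
force: [-5.1, -0.7, 2.2]
eef_pos: [0.534, 0.1792, 0.0548]
force: [-9.0, -1.2, 7.4]
[-42.2   2.7   0.4]
```

The stop is at −42.2, as predicted (−42). I'll firm up a little, then retreat and check.

```bash

python3 -m crank '[{"x":0.2,"y":0,"z":1.5,"ax":0,"ay":0,"az":0},{"x":0,"y":0,"z":0,"ax":0,"ay":0,"az":0},{"x":0,"y":0,"z":0,"ax":0,"ay":0,"az":0}]' |grep -E 'eef|force'
python3 -m crank '[{"x":-0.6,"y":0,"z":-5,"ax":0,"ay":0,"az":0},{"x":-1.5,"y":0,"z":-12,"ax":0,"ay":0,"az":0},{"x":-10,"y":0,"z":-15,"ax":0,"ay":0,"az":0},{"x":-35,"y":0,"z":-10,"ax":0,"ay":0,"az":0},{"x":-40,"y":-5,"z":-10,"ax":0,"ay":0,"az":0},{"x":-40,"y":-20,"z":-10,"ax":0,"ay":0,"az":0},{"x":-40,"y":-35,"z":-10,"ax":0,"ay":0,"az":0},{"x":-10,"y":-40,"z":-5,"ax":0,"ay":0,"az":0},{"x":0,"y":-40,"z":0,"ax":0,"ay":0,"az":0},{"x":0,"y":-40,"z":0,"ax":0,"ay":0,"az":0}]' 42|tail -4
python3 look.py s9
python3 - <<'E'
from h import *
s=snap('top');P=cloud(s);hsv=cv2.cvtColor(s['pixels'],cv2.COLOR_RGB2HSV).astype(int);H,S,V=hsv[...,0],hsv[...,1],hsv[...,2]
v,u=np.mgrid[:400,:640]
m=(H>15)&(H<35)&(S>120)&(V>90)&(P[...,2]>.13)&(u>355)&(u<420)&(v>190)&(v<225)
q=P[m];print('yellow',len(q),cv2.minAreaRect((q[:,:2]*1000).astype(np.float32)))
go([.4772,-.1617,.185],RG,16)
E
```

```text
eef_pos: [0.5341, 0.1793, 0.0547]
force: [-13.0, -1.6, 14.3]
eef_pos: [0.5221, 0.0045, 0.2318]
orientation: [3.141, 1.366, -3.012]
force: [0.7, 0.2, -0.2]
gripper_width: 0.042
red 142 y [-48.1  64.4] z [31.9 62.1]
  z 30 45 16 x med -2.4 left/right -1.6 -2.8
  z 45 62 122 x med -6.1 left/right -5.6 -6.6
blue 195 y [-52.1  57.9] z [ 7.3 61.7]
  z 0 15 22 x med -22.8 left/right -22.3 -23.0
  z 15 30 36 x med -22.8 left/right -22.4 -23.0
  z 30 45 28 x med -21.6 left/right -21.7 -21.5
  z 45 62 107 x med -21.3 left/right -20.9 -21.4
 dark z 0 15 44 x med -31.8
 dark z 15 30 54 x med -31.7
 dark z 30 45 49 x med -32.1
 dark z 45 62 140 x med -29.2
yellow 101 ((483.5049133300781, -171.9738006591797), (7.613039970397949, 91.36492156982422), 10.536550521850586)
N 16 shift [  2.7 -11.    4.2] turn [ 5.46 -0.59  0.57]
```

Blue is flat against red: its backplate front sits at −21 to −23 over its height, y centre about +3. Now the yellow pad.

```bash

python3 -m crank '[{"x":2.7,"y":-11,"z":4.2,"ax":5.46,"ay":-0.59,"az":0.57},{"x":2.7,"y":-11,"z":4.2,"ax":5.46,"ay":-0.59,"az":0.57},{"x":2.7,"y":-11,"z":4.2,"ax":5.46,"ay":-0.59,"az":0.57},{"x":2.7,"y":-11,"z":4.2,"ax":5.46,"ay":-0.59,"az":0.57},{"x":2.7,"y":-11,"z":4.2,"ax":5.46,"ay":-0.59,"az":0.57},{"x":2.7,"y":-11,"z":4.2,"ax":5.46,"ay":-0.59,"az":0.57},{"x":2.7,"y":-11,"z":4.2,"ax":5.46,"ay":-0.59,"az":0.57},{"x":2.7,"y":-11,"z":4.2,"ax":5.46,"ay":-0.59,"az":0.57}]' 42 >/dev/null
python3 -m crank '[{"x":2.7,"y":-11,"z":4.2,"ax":5.46,"ay":-0.59,"az":0.57},{"x":2.7,"y":-11,"z":4.2,"ax":5.46,"ay":-0.59,"az":0.57},{"x":2.7,"y":-11,"z":4.2,"ax":5.46,"ay":-0.59,"az":0.57},{"x":2.7,"y":-11,"z":4.2,"ax":5.46,"ay":-0.59,"az":0.57},{"x":2.7,"y":-11,"z":4.2,"ax":5.46,"ay":-0.59,"az":0.57},{"x":2.7,"y":-11,"z":4.2,"ax":5.46,"ay":-0.59,"az":0.57},{"x":2.7,"y":-11,"z":4.2,"ax":5.46,"ay":-0.59,"az":0.57},{"x":2.7,"y":-11,"z":4.2,"ax":5.46,"ay":-0.59,"az":0.57},{"x":0,"y":0,"z":0,"ax":0,"ay":0,"az":0},{"x":0,"y":0,"z":0,"ax":0,"ay":0,"az":0}]'
python3 held.py yellow; python3 -c "
from h import *
go([.4772,-.1617,.1135],RG,5)"
```

```text
clock: 24.12
eef_pos: [0.4781, -0.159, 0.1847]
orientation: [-2.317, 1.568, 2.567]
force: [1.2, 0.4, 1.1]
gripper_width: 0.0425
state [ 0.4781 -0.159   0.1847] [-0.32  0.21  1.93  0.    1.01 -0.5 ]
side 109 tool x [34.1 69.4] y [-3.1  1.2  5.6] z [-51.5  61.6]
y=f(x,z) [ 0.04  -0.006 -0.529]
top 36 tool x [32.4 57.4] y [1.5 3.9 6.2] z [-54.7 -16.1]
top rect z,y ((-35.24578094482422, 3.6393768787384033), (5.283355236053467, 39.10833740234375), 88.95394897460938)
N 5 shift [14.3 -0.4  0.5] turn [ 0.08 -0.02  0.02]
```

Aligned in the tool frame (backplate front at y≈1, pad centre at z≈+4). Descending and gripping.

```bash

python3 -m crank '[{"x":14.3,"y":-0.4,"z":0.5,"ax":0,"ay":0,"az":0},{"x":14.3,"y":-0.2,"z":0.5,"ax":0,"ay":0,"az":0},{"x":14.3,"y":0,"z":0.5,"ax":0,"ay":0,"az":0},{"x":14.3,"y":0,"z":0.5,"ax":0,"ay":0,"az":0},{"x":14.3,"y":0,"z":0.5,"ax":0,"ay":0,"az":0},{"x":0,"y":0,"z":0,"ax":0,"ay":0,"az":0}]'|grep -E 'eef|force'
python3 -m crank '[{"x":0,"y":0,"z":0,"ax":0,"ay":0,"az":0},{"x":0,"y":0,"z":0,"ax":0,"ay":0,"az":0},{"x":0,"y":0,"z":0,"ax":0,"ay":0,"az":0},{"x":0,"y":0,"z":0,"ax":0,"ay":0,"az":0},{"x":0,"y":0,"z":0,"ax":0,"ay":0,"az":0},{"x":0,"y":0,"z":0,"ax":0,"ay":0,"az":0}]' 0 70 | tail -2
python3 -m crank '[{"x":-4,"y":0,"z":0,"ax":0,"ay":0,"az":0},{"x":-4,"y":0,"z":0,"ax":0,"ay":0,"az":0},{"x":-4,"y":0,"z":0,"ax":0,"ay":0,"az":0},{"x":0,"y":0,"z":0,"ax":0,"ay":0,"az":0}]'
```

```text
eef_pos: [0.4771, -0.1613, 0.1108]
force: [-1.3, 1.1, -0.5]
force: [2.2, 2.3, 4.9]
gripper_width: 0.0137
clock: 25.55
eef_pos: [0.4778, -0.1625, 0.1256]
orientation: [-2.055, 1.568, 2.827]
force: [0.5, -0.3, -3.4]
gripper_width: 0.0141
```

```bash

python3 -m crank '[{"x":0,"y":-10,"z":0,"ax":0,"ay":0,"az":0},{"x":0,"y":-10,"z":0,"ax":0,"ay":0,"az":0},{"x":0,"y":-10,"z":0,"ax":0,"ay":0,"az":0},{"x":0,"y":-10,"z":0,"ax":0,"ay":0,"az":0},{"x":0,"y":-15,"z":0,"ax":0,"ay":0,"az":0},{"x":-20,"y":-10,"z":0,"ax":0,"ay":0,"az":0},{"x":-30,"y":0,"z":0,"ax":0,"ay":0,"az":0},{"x":-30,"y":0,"z":0,"ax":0,"ay":0,"az":0},{"x":0,"y":0,"z":0,"ax":0,"ay":0,"az":0}]'|grep -E 'eef|force'
python3 held.py yellow;  python3 -c "
from h import *
go(placetcp(-60,2,100),RS,14)"
```

```text
eef_pos: [0.4156, -0.1747, 0.2099]
force: [1.8, -0.7, -3.0]
state [ 0.4156 -0.1747  0.2099] [-0.4   0.09  2.01 -0.    1.04 -0.57]
side 174 tool x [-36.7  21.8] y [-1.   2.6  9.3] z [-53.1  59.4]
y=f(x,z) [-0.027  0.005  2.633]
top 52 tool x [-36.8  -5. ] y [2.2 5.4 7.8] z [-58.5 -21.2]
top rect z,y ((-39.708900451660156, 4.94705057144165), (37.733184814453125, 5.975864410400391), 0.6012094616889954)
N 14 shift [ -0.2  14.3 -23.9] turn [ 0.16  0.03 -1.43]
```

```bash

python3 -m crank '[{"x":-0.2,"y":14.3,"z":-23.9,"ax":0.16,"ay":0,"az":-1.43},{"x":-0.2,"y":14.3,"z":-23.9,"ax":0.16,"ay":0,"az":-1.43},{"x":-0.2,"y":14.3,"z":-23.9,"ax":0.16,"ay":0,"az":-1.43},{"x":-0.2,"y":14.3,"z":-23.9,"ax":0.16,"ay":0,"az":-1.43},{"x":-0.2,"y":14.3,"z":-23.9,"ax":0.16,"ay":0,"az":-1.43},{"x":-0.2,"y":14.3,"z":-23.9,"ax":0.16,"ay":0,"az":-1.43},{"x":-0.2,"y":14.3,"z":-23.9,"ax":0.16,"ay":0,"az":-1.43}]' >/dev/null
python3 -m crank '[{"x":-0.2,"y":14.3,"z":-23.9,"ax":0.16,"ay":0,"az":-1.43},{"x":-0.2,"y":14.3,"z":-23.9,"ax":0.16,"ay":0,"az":-1.43},{"x":-0.2,"y":14.3,"z":-23.9,"ax":0.16,"ay":0,"az":-1.43},{"x":-0.2,"y":14.3,"z":-23.9,"ax":0.16,"ay":0,"az":-1.43},{"x":-0.2,"y":14.3,"z":-23.9,"ax":0.16,"ay":0,"az":-1.43},{"x":-0.2,"y":14.3,"z":-23.9,"ax":0.16,"ay":0,"az":-1.43},{"x":-0.2,"y":14.3,"z":-23.9,"ax":0.16,"ay":0,"az":-1.43},{"x":0,"y":0,"z":0,"ax":0,"ay":0,"az":0},{"x":0,"y":0,"z":0,"ax":0,"ay":0,"az":0}]'
python3 -c "
from h import *
p,Rt=pose();print('foot',inled(p+Rt.apply([.023,0,.004])));go(placetcp(-60,2,6,oz=4),RS,8)"
```

```text
clock: 27.73
eef_pos: [0.5572, 0.1876, 0.172]
orientation: [-1.554, 1.215, -2.992]
force: [-0.4, 0.2, -4.0]
gripper_width: 0.014
foot [-59.7   3.9  95.8]
N 8 shift [11.2 -0.   0.2] turn [0.01 0.05 0.05]
```

```bash

python3 -m crank '[{"x":11.2,"y":0,"z":0.2,"ax":0,"ay":0,"az":0},{"x":11.2,"y":0,"z":0.2,"ax":0,"ay":0,"az":0},{"x":11.2,"y":0,"z":0.2,"ax":0,"ay":0,"az":0},{"x":11.2,"y":0,"z":0.2,"ax":0,"ay":0,"az":0},{"x":11.2,"y":0,"z":0.2,"ax":0,"ay":0,"az":0},{"x":11.2,"y":0,"z":0.2,"ax":0,"ay":0,"az":0},{"x":11.2,"y":0,"z":0.2,"ax":0,"ay":0,"az":0},{"x":11.2,"y":0,"z":0.2,"ax":0,"ay":0,"az":0},{"x":0,"y":0,"z":0,"ax":0,"ay":0,"az":0},{"x":2,"y":0,"z":0,"ax":0,"ay":0,"az":0},{"x":0,"y":0,"z":0,"ax":0,"ay":0,"az":0}]'|grep -E 'eef|force'
python3 -m crank '[{"x":2,"y":0,"z":0,"ax":0,"ay":0,"az":0},{"x":0,"y":0,"z":0,"ax":0,"ay":0,"az":0}]' |grep -E 'eef|force'
python3 -m crank '[{"x":2,"y":0,"z":0,"ax":0,"ay":0,"az":0},{"x":0,"y":0,"z":0,"ax":0,"ay":0,"az":0}]' |grep -E 'eef|force'
python3 -c "
from h import *
p,Rt=pose();print('foot',inled(p+Rt.apply([.023,0,.004])))"
```

```text
eef_pos: [0.5273, 0.181, 0.089]
force: [0.8, 0.2, -3.0]
eef_pos: [0.5268, 0.1809, 0.0874]
force: [0.7, -0.9, -3.7]
eef_pos: [0.5258, 0.1807, 0.0853]
force: [-0.5, 0.2, -4.2]
foot [-60.2   1.1   3.3]
```

```bash

python3 -m crank '[{"x":2,"y":0,"z":0,"ax":0,"ay":0,"az":0},{"x":0,"y":0,"z":0,"ax":0,"ay":0,"az":0}]' |grep -E 'eef|force'
python3 -m crank '[{"x":1.5,"y":0,"z":0,"ax":0,"ay":0,"az":0},{"x":0,"y":0,"z":0,"ax":0,"ay":0,"az":0}]' |grep -E 'eef|force'
python3 -m crank '[{"x":1.5,"y":0,"z":0,"ax":0,"ay":0,"az":0},{"x":0,"y":0,"z":0,"ax":0,"ay":0,"az":0}]' |grep -E 'eef|force'
python3 -c "
from h import *
p,Rt=pose();print('foot',inled(p+Rt.apply([.023,0,.004])))"
```

```text
eef_pos: [0.5249, 0.1806, 0.0832]
force: [0.2, -0.4, -3.2]
eef_pos: [0.5249, 0.1805, 0.0824]
force: [0.3, -1.2, 0.0]
eef_pos: [0.5249, 0.1804, 0.0821]
force: [1.3, -2.9, 10.9]
foot [-59.8   0.9   0.1]
```

Contact. Release and retreat, as with blue.

```bash

python3 -m crank '[{"x":0,"y":0,"z":0,"ax":0,"ay":0,"az":0},{"x":0,"y":0,"z":0,"ax":0,"ay":0,"az":0},{"x":0,"y":0,"z":0,"ax":0,"ay":0,"az":0}]' 24 30|grep -E 'force|width'
python3 -m crank '[{"x":-6,"y":0,"z":0,"ax":0,"ay":0,"az":0},{"x":-6,"y":0,"z":0,"ax":0,"ay":0,"az":0},{"x":-6,"y":0,"z":0,"ax":0,"ay":0,"az":0},{"x":-6,"y":0,"z":0,"ax":0,"ay":0,"az":0},{"x":-6,"y":0,"z":0,"ax":0,"ay":0,"az":0},{"x":-15,"y":0,"z":0,"ax":0,"ay":0,"az":0},{"x":-25,"y":-5,"z":0,"ax":0,"ay":0,"az":0},{"x":-25,"y":-20,"z":0,"ax":0,"ay":0,"az":0},{"x":0,"y":-30,"z":0,"ax":0,"ay":0,"az":0},{"x":0,"y":-30,"z":0,"ax":0,"ay":0,"az":0},{"x":0,"y":-20,"z":0,"ax":0,"ay":0,"az":0}]' | tail -3
python3 -W ignore look.py s10; python3 -c "
from h import *
p,Rt=pose();print(inled(p));go(led(-95,2,60),RP,14)"
```

```text
force: [1.1, -0.4, 0.1]
gripper_width: 0.0239
orientation: [-1.556, 1.219, -2.997]
force: [0.7, 1.2, -0.9]
gripper_width: 0.024
red 27 y [-48.1 -28.6] z [44.2 60.1]
  z 45 62 26 x med -7.1 left/right nan -7.1
yellow 62 y [-49.8 -34. ] z [ 6.8 59.1]
  z 0 15 11 x med -53.4 left/right nan -53.4
  z 15 30 19 x med -49.5 left/right nan -49.5
  z 30 45 17 x med -45.2 left/right nan -45.2
  z 45 62 15 x med -38.2 left/right nan -38.2
[-167.3    5.8  117.8]
N 14 shift [4.5 3.9 3.8] turn [-6.41 -0.44  0.47]
```

Yellow leans against blue. Repeating the push, this time to an expected stop at TCP x ≈ −57.

```bash

python3 -m crank '[{"x":4.5,"y":3.9,"z":3.8,"ax":-6.41,"ay":-0.44,"az":0.47},{"x":4.5,"y":3.9,"z":3.8,"ax":-6.41,"ay":-0.44,"az":0.47},{"x":4.5,"y":3.9,"z":3.8,"ax":-6.41,"ay":-0.44,"az":0.47},{"x":4.5,"y":3.9,"z":3.8,"ax":-6.41,"ay":-0.44,"az":0.47},{"x":4.5,"y":3.9,"z":3.8,"ax":-6.41,"ay":-0.44,"az":0.47},{"x":4.5,"y":3.9,"z":3.8,"ax":-6.41,"ay":-0.44,"az":0.47},{"x":4.5,"y":3.9,"z":3.8,"ax":-6.41,"ay":-0.44,"az":0.47}]' 30 >/dev/null
python3 -m crank '[{"x":4.5,"y":3.9,"z":3.8,"ax":-6.41,"ay":-0.44,"az":0.47},{"x":4.5,"y":3.9,"z":3.8,"ax":-6.41,"ay":-0.44,"az":0.47},{"x":4.5,"y":3.9,"z":3.8,"ax":-6.41,"ay":-0.44,"az":0.47},{"x":4.5,"y":3.9,"z":3.8,"ax":-6.41,"ay":-0.44,"az":0.47},{"x":4.5,"y":3.9,"z":3.8,"ax":-6.41,"ay":-0.44,"az":0.47},{"x":4.5,"y":3.9,"z":3.8,"ax":-6.41,"ay":-0.44,"az":0.47},{"x":4.5,"y":3.9,"z":3.8,"ax":-6.41,"ay":-0.44,"az":0.47},{"x":0,"y":0,"z":0,"ax":0,"ay":0,"az":0}]'
python3 -c "
from h import *
p,Rt=pose();print(inled(p));go(led(-95,2,0),RP,5)"
```

```text
clock: 32.0
eef_pos: [0.5075, 0.1745, 0.1256]
orientation: [-3.141, 1.36, -3.008]
force: [-0.2, -0.6, -0.1]
gripper_width: 0.0298
[-91.6   1.5  57.7]
N 5 shift [11.3  0.1 -2.3] turn [ 0.04 -0.01  0.01]
```

```bash

python3 -m crank '[{"x":11.3,"y":0.1,"z":-2.3,"ax":0,"ay":0,"az":0},{"x":11.3,"y":0.1,"z":-2.3,"ax":0,"ay":0,"az":0},{"x":11.3,"y":0,"z":-2.3,"ax":0,"ay":0,"az":0},{"x":11.3,"y":0,"z":-2.3,"ax":0,"ay":0,"az":0},{"x":11.3,"y":0,"z":-2.3,"ax":0,"ay":0,"az":0},{"x":0,"y":0,"z":0,"ax":0,"ay":0,"az":0}]' |grep -E 'eef|force'
python3 -m crank '[{"x":0.7,"y":0,"z":5,"ax":0,"ay":0,"az":0},{"x":0.7,"y":0,"z":5,"ax":0,"ay":0,"az":0},{"x":0.7,"y":0,"z":5,"ax":0,"ay":0,"az":0},{"x":0.5,"y":0,"z":4,"ax":0,"ay":0,"az":0},{"x":0.5,"y":0,"z":4,"ax":0,"ay":0,"az":0},{"x":0.5,"y":0,"z":4,"ax":0,"ay":0,"az":0},{"x":0.5,"y":0,"z":4,"ax":0,"ay":0,"az":0},{"x":0.3,"y":0,"z":2,"ax":0,"ay":0,"az":0},{"x":0,"y":0,"z":0,"ax":0,"ay":0,"az":0}]' |grep -E 'eef|force'
python3 -m crank '[{"x":0.3,"y":0,"z":2,"ax":0,"ay":0,"az":0},{"x":0.2,"y":0,"z":1.5,"ax":0,"ay":0,"az":0},{"x":0,"y":0,"z":0,"ax":0,"ay":0,"az":0}]' |grep -E 'eef|force'
python3 -c "
from h import *
p,Rt=pose();print(inled(p))"
```

```text
eef_pos: [0.4814, 0.1707, 0.0711]
force: [-0.2, -0.4, -0.9]
eef_pos: [0.5156, 0.1755, 0.0621]
force: [-0.5, -0.4, -1.0]
eef_pos: [0.5188, 0.1759, 0.0611]
force: [-0.4, 0.9, -0.6]
[-58.9   1.4   1. ]
```

```bash

python3 -m crank '[{"x":0.2,"y":0,"z":1.5,"ax":0,"ay":0,"az":0},{"x":0.2,"y":0,"z":1.5,"ax":0,"ay":0,"az":0},{"x":0,"y":0,"z":0,"ax":0,"ay":0,"az":0}]' |grep -E 'eef|force'
python3 -m crank '[{"x":0.2,"y":0,"z":1.5,"ax":0,"ay":0,"az":0},{"x":0,"y":0,"z":0,"ax":0,"ay":0,"az":0},{"x":0,"y":0,"z":0,"ax":0,"ay":0,"az":0}]' |grep -E 'eef|force'
python3 -c "
from h import *
p,Rt=pose();print(inled(p))"
```

```text
eef_pos: [0.5203, 0.1761, 0.0604]
force: [-6.2, -0.3, 4.9]
eef_pos: [0.5203, 0.1761, 0.0602]
force: [-11.0, 0.1, 12.3]
[-57.1   1.4   0.7]
```

Stopped at −57.1 as predicted. Retreat and check.

```bash

python3 -m crank '[{"x":-0.6,"y":0,"z":-5,"ax":0,"ay":0,"az":0},{"x":-1.5,"y":0,"z":-12,"ax":0,"ay":0,"az":0},{"x":-10,"y":0,"z":-15,"ax":0,"ay":0,"az":0},{"x":-35,"y":0,"z":-10,"ax":0,"ay":0,"az":0},{"x":-40,"y":-5,"z":-10,"ax":0,"ay":0,"az":0},{"x":-40,"y":-20,"z":-10,"ax":0,"ay":0,"az":0},{"x":-40,"y":-35,"z":-5,"ax":0,"ay":0,"az":0},{"x":-10,"y":-40,"z":0,"ax":0,"ay":0,"az":0},{"x":0,"y":-40,"z":0,"ax":0,"ay":0,"az":0},{"x":0,"y":-40,"z":0,"ax":0,"ay":0,"az":0},{"x":0,"y":0,"z":0,"ax":0,"ay":0,"az":0},{"x":0,"y":0,"z":0,"ax":0,"ay":0,"az":0}]'
python3 -W ignore look.py s11
```

```text
clock: 35.0
eef_pos: [0.5155, 0.0022, 0.2348]
orientation: [-3.134, 1.362, -3.01]
force: [-0.2, 1.6, -0.5]
gripper_width: 0.0305
red 143 y [-48.1  64.4] z [32.1 62.5]
  z 30 45 13 x med -2.4 left/right -1.8 -2.7
  z 45 62 126 x med -6.2 left/right -6.1 -6.3
blue 111 y [-51.6  58. ] z [50.1 62.2]
  z 45 62 107 x med -20.6 left/right -20.4 -20.6
yellow 248 y [-49.5  62.2] z [ 2.7 61.6]
  z 0 15 37 x med -37.6 left/right -37.6 -37.7
  z 15 30 35 x med -37.8 left/right -37.4 -38.1
  z 30 45 42 x med -37.3 left/right -37.0 -37.5
  z 45 62 129 x med -35.8 left/right -35.8 -35.8
 dark z 0 15 44 x med -46.7
 dark z 15 30 49 x med -47.0
 dark z 30 45 53 x med -46.8
 dark z 45 62 162 x med -41.9
```

View pics/s11.png

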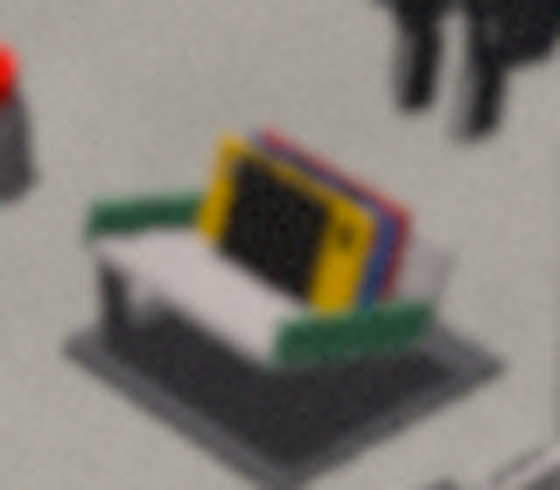

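All three are stacked flat, yellow at (270,230), blue and red directly behind it. Handing in.

```bash
python3 -c "
from rig import job_done
print(job_done())"
```

```text
the job is handed in; nothing more can be done
None
```

I pushed the red pad home, then took blue and then yellow off their hooks, stood each on the slope and pushed its foot in. The job is handed in at about 35 s of the 72 s allowed. It reported no verdict.

**Last checks (ledge frame, mm):**

| Pad | Backplate front, measured | Expected | y centre |
|---|---|---|---|
| Red | −6.2 | −6 | about +8 |
| Blue | −20.6 | −21 | about +3 |
| Yellow | −35.8 to −37.8 | −36 | about +6 |

- **Flatness:** yellow was checked over its full height at the end. Red and blue were checked that way only after their own pushes, because by the end only their tops were visible.
- **Push stops:** the pushes stopped at TCP x of −27, −42 and −57, exactly one pad thickness apart.
- **Drops and contact:** no pad was dropped, and the gripper ended well clear of the rack.

**What failed or disagreed:**
- **First red push:** it landed too high on the lining and did not move the pad.
- **Fingertip position:** the fingertips are about 7.5 mm behind the reported TCP at 30 mm opening, not 22 mm ahead as stated. The cameras and a touch on the floor agreed on this, so I worked from it.
- **Refused moves:** two early moves were refused because a row did not list all six numbers.
- **Not re-measured:** I did not measure the can, jar, bottle and wrench again at the end. They were not approached.

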